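# Refit the backing disc on a leaning polisher spindle

## Task

Build up the polisher's leaning spindle: slide on the black backing disc with its orange hub facing outwards, then the green collar, then the blue cap, each one fully home against the one below before the next goes on. Lower the parts down the spindle rather than letting them drop, let go of everything at the end, and leave the other things on the bench where they are.

Things in the scene. Friction and masses are not known exactly. Their poses are not given: they have to be found in the camera images.
- spindle: yellow polisher's bare steel spindle, fixed: smooth pin 14 mm thick, 56 mm long, last 6 mm tapering to 6 mm, leaning 30 degrees, tip away from the robot. Origin: on its axis at its foot, on the flat 44 mm seat where the first part rests. z: along the spindle towards its tip; y: level, along the machine's barrel. Does not turn; no threads, parts slide on with 2.5 mm play all round
- polisher: the polisher lying in its wooden cradle, fixed; origin on the table under the gear head (72 mm across, top face 8 mm below the spindle's seat); y: along the level barrel (60 to 72 mm thick, axis 78 mm above the table, reaching to y = +270 mm). Seat centre 116 mm above the table; apart from the spindle its highest point is the gear head's raised edge, 128 mm
- disc_hub (a point): backing disc, loose, 0.12 kg nominal, lying flat, hub up: black plate 76 mm across and 8 mm thick with an orange hub 36 mm across standing 16 mm above it (24 mm tall in all), bore 19 mm right through. Point: on its axis, half-way up the orange hub, 16 mm above the disc's underside. z: its axis, up
- collar_center (a point): green spacer collar, loose, 0.07 kg nominal: plain ring 34 mm outside, 18 mm tall, bore 19 mm right through. Point: its centre, half-way up (9 mm). z: its axis
- cap_center (a point): blue clamp cap with a white dot, loose, 0.08 kg nominal, lying mouth down: 40 mm across, 24 mm tall, blind bore 19 mm wide and 18 mm deep from below, closed on top. Point: on its axis, half-way up (12 mm above its underside). z: its axis, up
- tin: red-lidded round polish tin, 75 mm across, 28 mm tall (stands among the parts); loose bystander, origin at its underside centre
- socket: dark steel wrench socket, upright cylinder 22 mm across, 28 mm tall (stands among the parts); loose bystander, origin at its underside centre
- spray: white spray can with red band, 66 mm across, 150 mm tall; loose bystander, origin at its underside centre
- dye_a: small green dye bottle, 34 mm across, 85 mm tall; loose bystander, origin at its underside centre
- dye_b: small red dye bottle, 34 mm across, 85 mm tall; loose bystander, origin at its underside centre
- tape: roll of blue masking tape lying flat, 100 mm across, 24 mm tall; loose bystander, origin at its underside centre
- mixcup: white mixing cup, 72 mm across, 80 mm tall; loose bystander, origin at its underside centre
- driver: screwdriver lying flat, 200 mm long, yellow handle; loose bystander, origin at its underside (middle of its length)

How it is judged (in metres and radians):
On the way, in this order (a step that is already met when the one before it is completed fails the run):
1. the disc is fully home on the spindle's seat, hub outwards (x of disc_hub in the frame of spindle between -0.0045 and 0.0045 m and y of disc_hub in the frame of spindle between -0.0045 and 0.0045 m and z of disc_hub in the frame of spindle between 0.013 and 0.019 m and angle between the z axis of disc_hub and the z axis of spindle, either way round below 0.1 rad), for 0.2 s.
2. the collar is fully home on the disc's hub, the disc still home (all of step 1 and x of collar_center in the frame of spindle between -0.0045 and 0.0045 m and y of collar_center in the frame of spindle between -0.0045 and 0.0045 m and z of collar_center in the frame of spindle between 0.03 and 0.036 m and angle between the z axis of collar_center and the z axis of spindle, either way round below 0.1 rad), for 0.2 s.
3. the cap is fully home on the collar, disc and collar still home (all of step 2 and x of cap_center in the frame of spindle between -0.0045 and 0.0045 m and y of cap_center in the frame of spindle between -0.0045 and 0.0045 m and z of cap_center in the frame of spindle between 0.051 and 0.057 m and angle between the z axis of cap_center and the z axis of spindle, either way round below 0.1 rad), for 0.2 s.
At the end, for the whole second after the job is handed in: disc (hub outwards), collar and cap all sit on the spindle in this order, each within 3 mm of its fully home height along the spindle, within 4.5 mm of the spindle's axis in its x and in its y, and within 0.1 rad of square to it; all three released and at rest (all of step 3 and linear speed of each of disc, collar, cap below 0.02 m/s and contact force between the fingers and disc below 0.1 N and contact force between the fingers and collar below 0.1 N and contact force between the fingers and cap below 0.1 N); the robot touches nothing.
It fails at once if a part is dropped down the spindle (faster than 0.5 m/s close to its seat) ((distance between disc_hub and spindle below 0.05 m and linear speed of disc above 0.5 m/s) or (distance between collar_center and spindle below 0.06 m and linear speed of collar above 0.5 m/s) or (distance between cap_center and spindle below 0.075 m and linear speed of cap above 0.5 m/s)).
It fails at once if a bystander is pushed more than 30 mm (distance of any of tin, socket, spray, dye_a, dye_b, tape, mixcup, driver from where it was at the start of the episode above 0.03 m).
It fails at once if a standing bystander is knocked over (angle between any of tin, socket, spray, dye_a, dye_b, tape, mixcup's own z axis and vertical above 0.5 rad).
It also fails if it takes over 69 s, if anything falls off the work surface, if the arm or the gripper's body presses on something with over 40 N, if the wrist force passes 120 N, or if a joint passes its speed limit or range.

## Robot

A 7-joint arm with a two-finger parallel gripper is mounted at the origin on the work surface. World frame = base frame: x ahead of the robot, y to its left, z up, the work surface at z = 0. Lengths are in m, angles in degrees, forces in N, time in s.
With the tool pointing down it reaches from about 0.425 to 1.025 m from the base axis. Payload 3.6 kg.
Tool frame: the origin (TCP) lies on the centre line of the jaws, within the pads' length; the fingertips stand 22 mm ahead of it and the grasp point (between the pads) lies 3 mm ahead of it (tips_ahead is the z of the fingertips in the tool frame, in m); z points along the fingers, y is the line along which they close (so a half turn about z gives the same grasp; the last joint's range is limited). The gripper opens to 85 mm and grips with 20 to 120 N. Pads are 22 mm wide; open, the fingers measure 114 mm over their backs; the gripper's body (76 mm by 85 mm) begins 54 mm behind the grasp point. The pads swing forward as they close: fully open they stand 13 mm farther back than shut.
Start: joints at [66.091, 33.873, 2.773, 92.16, -1.908, 54.013, -1.931], TCP at [0.231, -0.687, 0.253] pointing down, gripper open.
Joint ranges: [-153.93, 153.93], [-27.13, 128.08], [-72.61, 78.16], [10.71, 143.7], [-87.88, 267.88], [4.46, 118.87], [-176.78, 176.78]. Speed limits (degrees/s): [147.25, 147.25, 180, 180, 180, 180, 180].

## Interface

Orientations are given as a 3x3 rotation matrix whose columns are the frame's x, y, z axes.
In Python, from rig import get_state, capture, calibration, close_job, tips_ahead gives the robot as it stands.
- The arm moves only by the shell command python3 -m crank 'ROWS'. ROWS is JSON, a list of rows, each an object of numbers: "gripper": the closure, from -1 (fully open) to 1 (shut); "dx", "dy", "dz": the shift along the tool's x, y, z in units of 0.04 m (1.0 is 0.04 m); "twist": the turn about the tool's z in units of 4 degrees (1.0 is 4 degrees). A call has 1 to 10 rows; each row shifts and turns the commanded pose from where the row before left it, along the tool's axes as they then stand; what a row does not reach is not made up. A row lasts 1/10 s, in which the tool goes at most 50 mm and 8.59 degrees, less where a joint would pass 70% of its speed; a pose out of reach is approached as far as the arm can. A call with a number of a shift or a turn outside -1 to 1 is refused whole. A call with a gripper value outside its range is refused whole. The fingers move at their own pace and stop on an object; the grip force is fixed at half the most. Time passes only in rows, so rows that do not move let the fingers close. It gives the time, the measured TCP pose, the force, the opening and the grip force at its end, in the units of the state.
- get_state(): the state, without advancing time (a new reading comes with each control period).
- capture(name): name is "side" or "top" or "wrist"; returns the picture (420x560x3 uint8, red, green, blue); there is no depth.
- calibration(name): a dict with "K" (3x3 intrinsics, pixels), "dist_coeffs" ([k1, k2, p1, p2, k3] as OpenCV has them; the pictures are not rectified), "cam_to_world" (4x4, takes a point from camera to world coordinates); the wrist camera has in their place "tool_from_camera" (4x4, takes a point from camera to tool coordinates, whose origin is the TCP and whose axes are the flange's). Camera axes: x right, y down, z forward; pixel columns grow to the right and rows downward; lengths in m; the calibration is good to about 2 mm. A picture is of the moment at which its call begins: read the wrist's pose just before it. calibration takes no time and is no camera call.
- close_job(): hands the job in; it is judged then, once.
The state is a dict: "t": time; "joint_pos": joint angles; "dq": joint speeds; "joint_efforts": joint torques, N m; "tool_pos": TCP position; "tcp_rot": TCP orientation; "ft_force": force on the tool from outside, world axes, zero at the start; "wrist_torque": the same for the moment, N m; "grip_width": finger opening in m; "gripper_force": force on a finger pad.
Only numpy, scipy, OpenCV 4.12 (cv2) and the standard library are available. Lean on these libraries where they do the work, as an engineer would, in place of code of your own. Each camera call takes 0.05 s, during which the arm holds its last target. There are 200 camera calls.

## Working session

There is one attempt and no reset: what is moved stays moved. The work goes in short steps, Python scripts to look and compute and a shell command to move; the robot and the scene stay as the last step left them, time stands still between calls to the robot, and variables do not carry over. Pictures are saved under pics/ and viewed, at most 10 in all, crops included, and the job is handed in when it is done.

```bash
mkdir -p pics; python3 - <<'E'
from rig import *
import cv2,numpy as np
np.set_printoptions(precision=4,suppress=True)
s=get_state();print(s['t'],s['tool_pos'],s['tcp_rot'],s['ft_force'],s['grip_width'],tips_ahead)
for n in ("side","top","wrist"):
    im=capture(n);np.save(f"pics/{n}0.npy",im);cv2.imwrite(f"pics/{n}0.png",im[:,:,::-1])
    c=calibration(n)
    for k in c: print(n,k,np.array(c[k]).round(4).tolist())
E
```

```text
0.0 [ 0.2304 -0.6866  0.2521] [[ 0.948   0.3183 -0.0008]
 [ 0.3183 -0.948   0.0021]
 [-0.0001 -0.0023 -1.    ]] [0.6817 0.7745 0.7021] 0.08527856220164007 0.022
side K [[401.0388, 0.0, 286.1427], [0.0, 401.0388, 215.6302], [0.0, 0.0, 1.0]]
side dist_coeffs [-0.027, 0.0, 0.0, 0.0, 0.0]
side cam_to_world [[-0.9261, -0.2857, 0.2464, 0.3655], [-0.3772, 0.7197, -0.5829, 0.4756], [-0.0108, -0.6328, -0.7742, 0.8342], [0.0, 0.0, 0.0, 1.0]]
top K [[546.1062, 0.0, 282.1655], [0.0, 546.1062, 201.2548], [0.0, 0.0, 1.0]]
top dist_coeffs [0.0547, 0.0, 0.0, 0.0, 0.0]
top cam_to_world [[0.0004, -0.9853, 0.1706, 0.2937], [-0.9998, 0.003, 0.0198, -0.0974], [-0.0201, -0.1706, -0.9851, 1.6404], [0.0, 0.0, 0.0, 1.0]]
wrist K [[351.1031, 0.0, 277.8123], [0.0, 351.1031, 212.357], [0.0, 0.0, 1.0]]
wrist dist_coeffs [-0.0264, 0.0, 0.0, 0.0, 0.0]
wrist tool_from_camera [[0.0011, -0.963, -0.2694, 0.0668], [1.0, 0.001, 0.0005, 0.0006], [-0.0003, -0.2694, 0.963, -0.1201], [0.0, 0.0, 0.0, 1.0]]
```

View pics/top0.png

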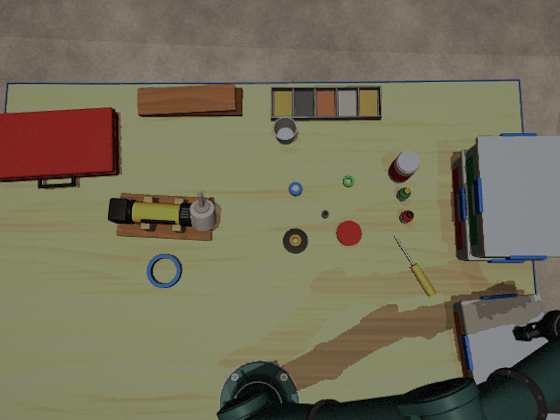

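View pics/side0.png

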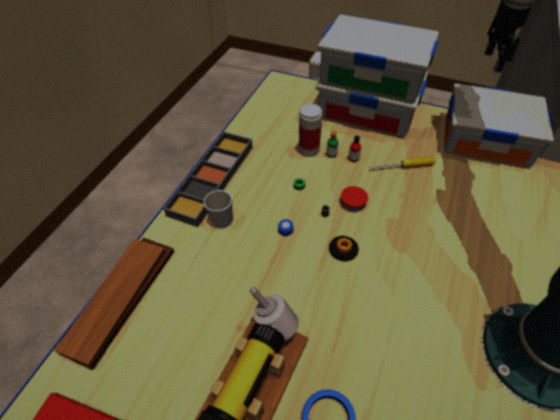

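Top view: disc at (295,240), collar (348,181), cap (295,188), spindle foot about (202,212) with the tip at about (200,194). The side view shows the same items at (344,247), (299,184), (286,227) and the spindle from about (270,308) to (256,291). Next I triangulate the blobs.

```bash
cat > h.py <<'E'
import numpy as np,cv2
from rig import *
np.set_printoptions(precision=4,suppress=True)
def ray(n,uv,T=None):
    c=calibration(n);K=np.array(c['K']);d=np.array(c['dist_coeffs'])
    M=np.array(c['cam_to_world']) if T is None else T@np.array(c['tool_from_camera'])
    p=cv2.undistortPoints(np.array([[uv]],float),K,d)[0,0]
    r=M[:3,:3]@[p[0],p[1],1];return M[:3,3],r/np.linalg.norm(r)
def plane(o,r,z): return o+r*(z-o[2])/r[2]
def tri(rays):
    A=sum(np.eye(3)-np.outer(r,r) for o,r in rays);b=sum((np.eye(3)-np.outer(r,r))@o for o,r in rays)
    x=np.linalg.solve(A,b);return x,[np.linalg.norm(np.cross(x-o,r)) for o,r in rays]
def tool(s=None):
    s=s or get_state();T=np.eye(4);T[:3,:3]=s['tcp_rot'];T[:3,3]=s['tool_pos'];return T
def blob(im,hlo,hhi,roi,smin=90,vmin=40,amin=8,hull=True):
    hsv=cv2.cvtColor(im,cv2.COLOR_RGB2HSV);m=cv2.inRange(hsv,(hlo,smin,vmin),(hhi,255,255))
    q=np.zeros_like(m);x0,y0,x1,y1=roi;q[y0:y1,x0:x1]=m[y0:y1,x0:x1]
    c,_=cv2.findContours(q,cv2.RETR_EXTERNAL,cv2.CHAIN_APPROX_NONE)
    c=[k for k in c if len(k)>=amin]
    if not c: return None
    k=max(c,key=cv2.contourArea);(x,y),(a,b),t=cv2.fitEllipse(cv2.convexHull(k) if len(cv2.convexHull(k))>5 else k)
    return (x,y),(a,b)
E
python3 - <<'E'
from h import *
S=np.load('pics/side0.npy');T=np.load('pics/top0.npy')
for n,h,rs,rt in (('disc',(5,20),(325,228,365,265),(280,225,310,255)),('collar',(45,85),(288,174,310,194),(338,172,358,190)),('cap',(100,125),(272,215,300,240),(285,178,305,198))):
    a=blob(S,*h,rs);b=blob(T,*h,rt);print(n,a,b)
    if a and b:
        x=tri([ray('side',a[0]),ray('top',b[0])]);print(x)
x=tri([ray('side',(256,291)),ray('top',(200,194))]);print('tip',x)
E=cv2.resize(T[180:250,180:370],None,fx=4,fy=4,interpolation=cv2.INTER_CUBIC)
F=cv2.resize(S[270:360,210:330],None,fx=5,fy=5,interpolation=cv2.INTER_CUBIC)[:,:]
o=np.zeros((600,800,3),np.uint8);o[:280,:760]=E;F=cv2.resize(S[275:350,230:310],None,fx=4,fy=4,interpolation=cv2.INTER_CUBIC);o[290:590,:320]=F
cv2.imwrite('pics/c1.png',o[:,:,::-1])
E
```

```text
disc ((343.9261474609375, 244.5917205810547), (15.673395156860352, 16.520767211914062)) ((295.1315612792969, 239.09213256835938), (11.046285629272461, 13.589655876159668))
(array([ 0.4583, -0.1034,  0.0218]), [np.float64(0.0015242965645255013), np.float64(0.00152429656452554)])
collar ((299.10809326171875, 182.81019592285156), (10.307787895202637, 11.430749893188477)) ((347.9402160644531, 180.5589599609375), (10.53692626953125, 11.00455379486084))
(array([ 0.6372, -0.2639,  0.0171]), [np.float64(0.0005346077646986192), np.float64(0.0005346077646986774)])
cap ((285.1966247558594, 226.5703582763672), (14.479389190673828, 15.598763465881348)) ((295.11968994140625, 188.36285400390625), (12.275191307067871, 13.091466903686523))
(array([ 0.6138, -0.1039,  0.0187]), [np.float64(0.000171179408661007), np.float64(0.00017117940866121528)])
tip (array([0.5676, 0.1589, 0.1595]), [np.float64(0.0036163753644179145), np.float64(0.0036163753644178694)])
```

View pics/c1.png

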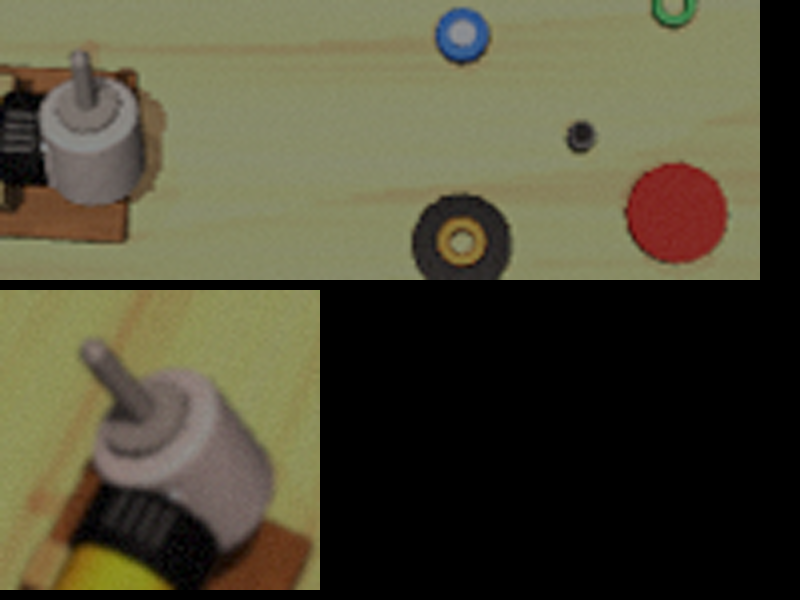

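Everything stands upright, with measured tops at 22, 17 and 19 mm against 24, 18 and 24 mm expected. I'm moving above the disc.

```bash
python3 -m crank '[{"gripper":-1,"dx":0.7,"dy":-0.84},{"gripper":-1,"dx":0.7,"dy":-0.84},{"gripper":-1,"dx":0.7,"dy":-0.84},{"gripper":-1,"dx":0.7,"dy":-0.84},{"gripper":-1,"dx":0.7,"dy":-0.84},{"gripper":-1,"dx":0.7,"dy":-0.84},{"gripper":-1,"dx":0.7,"dy":-0.84},{"gripper":-1,"dx":0.7,"dy":-0.84},{"gripper":-1,"dx":0.7,"dy":-0.84},{"gripper":-1,"dx":0.7,"dy":-0.84}]'
python3 -m crank '[{"gripper":-1,"dx":0.7,"dy":-0.84},{"gripper":-1,"dx":0.7,"dy":-0.84},{"gripper":-1,"dx":0.7,"dy":-0.84},{"gripper":-1,"dx":0.6,"dy":-0.7},{"gripper":-1,"twist":1},{"gripper":-1,"twist":1},{"gripper":-1,"twist":1},{"gripper":-1,"twist":1},{"gripper":-1,"twist":0.64},{"gripper":-1}]'
python3 - <<'E'
from h import *
S=np.load('pics/side0.npy');T=np.load('pics/top0.npy')
# barrel yaw from yellow mask in top view: rays to axis height .078
hsv=cv2.cvtColor(T,cv2.COLOR_RGB2HSV);m=cv2.inRange(hsv,(20,160,110),(35,255,255))[195:232,128:185]
k=max(cv2.findContours(m,0,1)[0],key=cv2.contourArea);print(cv2.contourArea(k),cv2.boundingRect(k))
ys,xs=np.nonzero(cv2.drawContours(np.zeros_like(m),[k],-1,255,-1))
P=np.array([plane(*ray('top',(x+128,y+195)),.1)[:2] for x,y in zip(xs,ys)])
c=P.mean(0);w,v=np.linalg.eigh(np.cov((P-c).T));print('barrel',c,v[:,1],np.degrees(np.arctan2(v[0,1]*np.sign(v[1,1])*-1,abs(v[1,1]))))
s=get_state();print(s['t'],s['tool_pos'],s['tcp_rot'])
im=capture('wrist');np.save('pics/w1.npy',im);cv2.imwrite('pics/w1.png',im[:,:,::-1])
b=blob(im,5,20,(0,0,560,420));print(b,plane(*ray('wrist',b[0],tool(s)),.024))
E
```

```text
71.5 (5, 7, 46, 7)
barrel [0.5513 0.2929] [0.0724 0.9974] -4.154262469105254
0.15 [ 0.2305 -0.6867  0.2524] [[ 0.948   0.3182 -0.0006]
 [ 0.3182 -0.948   0.0017]
 [-0.0001 -0.0018 -1.    ]]
((302.74737548828125, 60.34175491333008), (142.43374633789062, 318.18377685546875)) [ 0.347  -0.6721  0.024 ]invalid input at $[0]: expected keys gripper, dx, dy, dz, twist
invalid input at $[0]: expected keys gripper, dx, dy, dz, twist
```

View pics/w1.png

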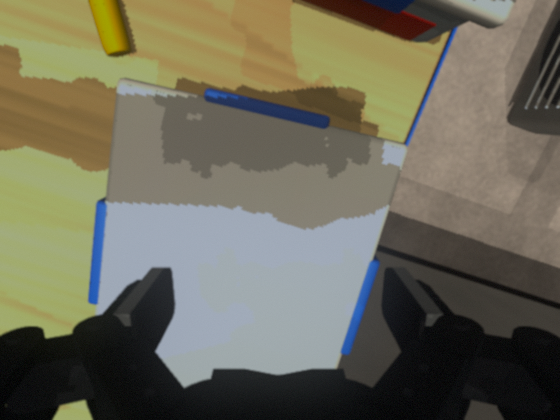

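The arm didn't move, because every row needs all five keys. The wrist picture shows only the box at the start, with the fingers at the bottom. I'm repeating the move.

```bash
python3 -m crank '[{"gripper":-1,"dx":0.7,"dy":-0.84,"dz":0,"twist":0},{"gripper":-1,"dx":0.7,"dy":-0.84,"dz":0,"twist":0},{"gripper":-1,"dx":0.7,"dy":-0.84,"dz":0,"twist":0},{"gripper":-1,"dx":0.7,"dy":-0.84,"dz":0,"twist":0},{"gripper":-1,"dx":0.7,"dy":-0.84,"dz":0,"twist":0},{"gripper":-1,"dx":0.7,"dy":-0.84,"dz":0,"twist":0},{"gripper":-1,"dx":0.7,"dy":-0.84,"dz":0,"twist":0},{"gripper":-1,"dx":0.7,"dy":-0.84,"dz":0,"twist":0},{"gripper":-1,"dx":0.7,"dy":-0.84,"dz":0,"twist":0},{"gripper":-1,"dx":0.7,"dy":-0.84,"dz":0,"twist":0}]'
python3 -m crank '[{"gripper":-1,"dx":0.7,"dy":-0.84,"dz":0,"twist":0},{"gripper":-1,"dx":0.7,"dy":-0.84,"dz":0,"twist":0},{"gripper":-1,"dx":0.7,"dy":-0.84,"dz":0,"twist":0},{"gripper":-1,"dx":0.0,"dy":-0.5,"dz":0,"twist":0},{"gripper":-1,"dx":0,"dy":0,"dz":0,"twist":1},{"gripper":-1,"dx":0,"dy":0,"dz":0,"twist":1},{"gripper":-1,"dx":0,"dy":0,"dz":0,"twist":1},{"gripper":-1,"dx":0,"dy":0,"dz":0,"twist":1},{"gripper":-1,"dx":0,"dy":0,"dz":0,"twist":0.64},{"gripper":-1,"dx":0,"dy":0,"dz":0,"twist":0}]'
python3 - <<'E'
from h import *
s=get_state();print(s['t'],s['tool_pos'],s['tcp_rot'])
im=capture('wrist');np.save('pics/w1.npy',im);cv2.imwrite('pics/w1b.png',im[:,:,::-1])
b=blob(im,5,18,(0,0,560,420),smin=130);print(b,plane(*ray('wrist',b[0],tool(s)),.024))
E
```

```text
t: 1.2
tool_pos: [0.3896, -0.2781, 0.2534]
tcp_rot: [[0.948, 0.318, 0.0], [0.318, -0.948, -0.0], [0.0, 0.0, -1.0]]
ft_force: [1.4, 0.2, -0.2]
grip_width: 0.0853
gripper_force: 0.0
t: 2.2
tool_pos: [0.4304, -0.1384, 0.2533]
tcp_rot: [[1.0, 0.0, -0.0], [0.0, -1.0, -0.0], [-0.0, 0.0, -1.0]]
ft_force: [-0.2, 0.3, -0.1]
grip_width: 0.0854
gripper_force: 0.0
2.2 [ 0.4304 -0.1384  0.2533] [[ 1.      0.0001 -0.    ]
 [ 0.0001 -1.     -0.0001]
 [-0.      0.0001 -1.    ]]
((406.2370300292969, 133.30010986328125), (75.6267318725586, 81.7572021484375)) [ 0.48  -0.265  0.024]
```

View pics/w1b.png

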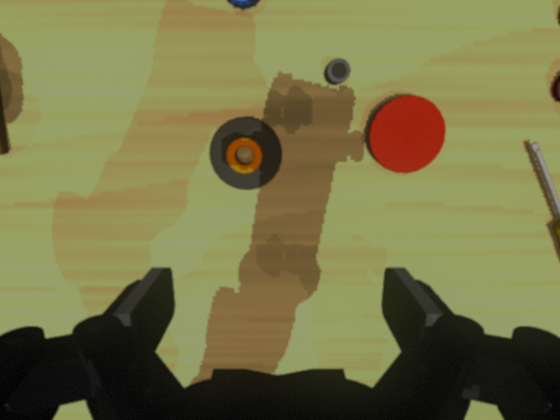

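The wrist view shows the disc hub at (244,156), the red tin at (406,133) and the socket at (338,70).

```bash
python3 - <<'E'
from h import *
im=np.load('pics/w1.npy');T=np.array([[1,0,0,.4304],[0,-1,0,-.1384],[0,0,-1,.2533],[0,0,0,1.]])
b=blob(im,3,20,(205,115,285,195),smin=110);print(b)
r=ray('wrist',b[0],T);print(plane(*r,.024))
S=np.load('pics/side0.npy');a=blob(S,5,20,(325,228,365,265))
print(tri([r,ray('side',a[0]),ray('top',(295.13,239.09))]))
E
```

```text
((231.1769561767578, 162.15345764160156), (94.11189270019531, 117.96780395507812))
[ 0.4515 -0.0932  0.024 ]
(array([ 0.4557, -0.0981,  0.0327]), [np.float64(0.004733703110818573), np.float64(0.0020417094026347563), np.float64(0.006060552972848978)])
```

```bash
python3 -m crank '[{"gripper":-1,"dx":0.7,"dy":-0.88,"dz":0,"twist":0},{"gripper":-1,"dx":0,"dy":0,"dz":1,"twist":0},{"gripper":-1,"dx":0,"dy":0,"dz":1,"twist":0},{"gripper":-1,"dx":0,"dy":0,"dz":1,"twist":0},{"gripper":-1,"dx":0,"dy":0,"dz":0,"twist":0},{"gripper":-1,"dx":0,"dy":0,"dz":0,"twist":0}]'
python3 - <<'E'
from h import *
def hub(im,T,roi):
    x0,y0,x1,y1=roi
    b=blob(im,3,20,roi,smin=190,vmin=90);print(b);return ray('wrist',b[0],T)
T=np.array([[1,0,0,.4304],[0,-1,0,-.1384],[0,0,-1,.2533],[0,0,0,1.]])
r1=hub(np.load('pics/w1.npy'),T,(205,115,285,195))
s=get_state();im=capture('wrist');np.save('pics/w2.npy',im);cv2.imwrite('pics/w2.png',im[:,:,::-1])
r2=hub(im,tool(s),(130,100,430,400))
print(s['tool_pos'],plane(*r1,.024),plane(*r2,.024),tri([r1,r2]))
E
```

```text
t: 2.85
tool_pos: [0.4582, -0.1033, 0.1333]
tcp_rot: [[1.0, 0.0, -0.002], [0.0, -1.0, 0.0], [-0.002, -0.0, -1.0]]
ft_force: [0.1, 0.4, -0.1]
grip_width: 0.0859
gripper_force: 0.0
((243.89088439941406, 154.54473876953125), (33.561790466308594, 36.268959045410156))
((279.7274169921875, 215.27890014648438), (50.17778015136719, 51.61793518066406))
[ 0.4582 -0.1033  0.1333] [ 0.459 -0.106  0.024] [ 0.4588 -0.1057  0.024 ] (array([ 0.4589, -0.1059,  0.024 ]), [np.float64(0.00019021520919384864), np.float64(0.0001902152091938526)])
```

View pics/w2.png

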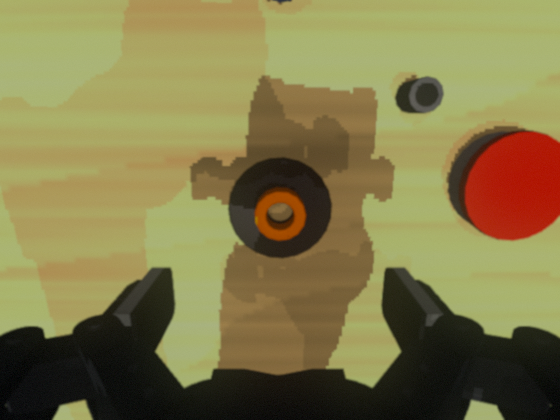

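The two wrist views agree: the hub top is at (0.459, -0.106) and 24 mm high, as expected. The hub shows at (280,215) between the fingers. I'm descending to grip its upper half.

```bash
python3 -m crank '[{"gripper":-1,"dx":0.02,"dy":0.06,"dz":1,"twist":0},{"gripper":-1,"dx":0,"dy":0,"dz":1,"twist":0},{"gripper":-1,"dx":0,"dy":0,"dz":0.5,"twist":0},{"gripper":-1,"dx":0,"dy":0,"dz":0,"twist":0},{"gripper":1,"dx":0,"dy":0,"dz":0,"twist":0},{"gripper":1,"dx":0,"dy":0,"dz":0,"twist":0},{"gripper":1,"dx":0,"dy":0,"dz":0,"twist":0},{"gripper":1,"dx":0,"dy":0,"dz":0,"twist":0},{"gripper":1,"dx":0,"dy":0,"dz":0,"twist":0},{"gripper":1,"dx":0,"dy":0,"dz":0,"twist":0}]'
```

```text
t: 3.9
tool_pos: [0.4602, -0.1057, 0.0352]
tcp_rot: [[1.0, 0.001, 0.003], [0.001, -1.0, -0.0], [0.003, 0.0, -1.0]]
ft_force: [-0.5, 0.5, 14.2]
grip_width: 0.0333
gripper_force: 58.2
```

```bash
python3 -m crank '[{"gripper":1,"dx":0,"dy":0,"dz":-0.5,"twist":0},{"gripper":1,"dx":0,"dy":0,"dz":-1,"twist":0},{"gripper":1,"dx":0,"dy":0,"dz":-1,"twist":0},{"gripper":1,"dx":0,"dy":0,"dz":-1,"twist":0},{"gripper":1,"dx":0,"dy":-0.6,"dz":-1,"twist":0},{"gripper":1,"dx":0,"dy":-0.6,"dz":-1,"twist":0},{"gripper":1,"dx":0,"dy":-0.6,"dz":-1,"twist":0},{"gripper":1,"dx":0,"dy":-1,"dz":0,"twist":0},{"gripper":1,"dx":0,"dy":-1,"dz":0,"twist":0},{"gripper":1,"dx":0,"dy":-1,"dz":0,"twist":0}]'
python3 -m crank '[{"gripper":1,"dx":0,"dy":-1,"dz":0,"twist":0},{"gripper":1,"dx":0,"dy":0,"dz":0,"twist":0},{"gripper":1,"dx":0,"dy":0,"dz":0,"twist":0}]'
python3 - <<'E'
from h import *
s=get_state();im=capture('wrist');np.savez('pics/w3.npz',im=im,T=tool(s));cv2.imwrite('pics/w3.png',im[:,:,::-1])
E
python3 -m crank '[{"gripper":1,"dx":0,"dy":-1,"dz":0,"twist":0},{"gripper":1,"dx":0,"dy":-1,"dz":0,"twist":0},{"gripper":1,"dx":0,"dy":0,"dz":0,"twist":0},{"gripper":1,"dx":0,"dy":0,"dz":0,"twist":0}]'
python3 - <<'E'
from h import *
s=get_state();im=capture('wrist');np.savez('pics/w4.npz',im=im,T=tool(s))
a=np.load('pics/w3.npz')['im']
o=np.hstack([a,im]);o=cv2.resize(o,(800,300),interpolation=cv2.INTER_AREA);cv2.imwrite('pics/w34.png',o[:,:,::-1])
E
```

```text
t: 4.9
tool_pos: [0.4584, 0.0874, 0.2943]
tcp_rot: [[1.0, -0.001, 0.002], [-0.001, -1.0, 0.0], [0.002, -0.0, -1.0]]
ft_force: [0.5, 0.4, -2.2]
grip_width: 0.0333
gripper_force: 60.2
t: 5.2
tool_pos: [0.4584, 0.127, 0.2934]
tcp_rot: [[1.0, 0.003, -0.0], [0.003, -1.0, -0.0], [-0.0, 0.0, -1.0]]
ft_force: [-0.9, -0.7, -1.9]
grip_width: 0.0334
gripper_force: 60.2
t: 5.65
tool_pos: [0.4591, 0.2053, 0.2931]
tcp_rot: [[1.0, -0.0, -0.001], [-0.0, -1.0, -0.001], [-0.001, 0.001, -1.0]]
ft_force: [0.1, -0.4, -1.5]
grip_width: 0.033
gripper_force: 60.3
```

View pics/w34.png

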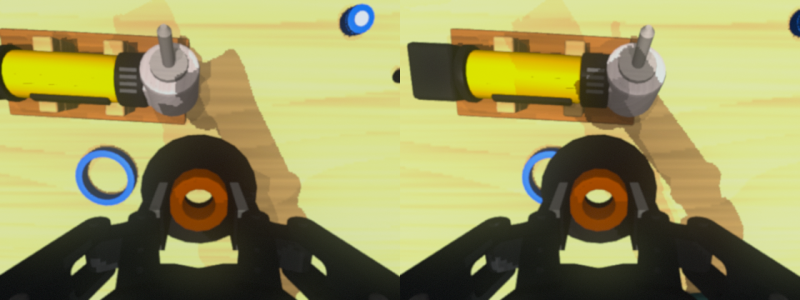

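The disc is held level and the spindle is visible in both views, with its tip at full-resolution (228,36) and about (900-560=340,36). Now I fit the spindle's axis from the two views.

```bash
python3 - <<'E'
from h import *
pl=[];tips=[];ls=[]
for f,c0 in (('w3',230),('w4',343)):
    d=np.load(f'pics/{f}.npz');im=d['im'];T=d['T']
    hsv=cv2.cvtColor(im,cv2.COLOR_RGB2HSV);m=((hsv[:,:,1]<60)&(hsv[:,:,2]>60)).astype(np.uint8)
    pts=[]
    for r in range(26,80):
        xs=[x for x in np.nonzero(m[r,c0-30:c0+31])[0]+c0-30]
        if len(xs)>=4: pts.append((r,(xs[0]+xs[-1])/2,len(xs),xs[-1]-xs[0]+1))
    P=np.array(pts);print(f,[(int(a),float(b),int(c),int(e)) for a,b,c,e in pts][::3])
    q=P[(P[:,0]>=P[0,0]+4)&(P[:,3]<24)];k=np.polyfit(q[:,0],q[:,1],1)
    t=P[0,0];tip=(np.polyval(k,t+1),t+1);bot=(np.polyval(k,q[-1,0]),q[-1,0]);print(tip,bot,len(q))
    o,a=ray('wrist',tip,T);_,b=ray('wrist',bot,T);n=np.cross(a,b);pl.append((o,n/np.linalg.norm(n)));tips.append((o,a))
d=np.cross(pl[0][1],pl[1][1]);d*=np.sign(d[2])/np.linalg.norm(d)
A=np.array([pl[0][1],pl[1][1],[0,0,1]]);
for z in (.116,.1645):
    print(z,np.linalg.solve(A,[pl[0][0]@pl[0][1],pl[1][0]@pl[1][1],z]))
print('dir',d,'lean',np.degrees(np.arccos(d[2])),'az',np.degrees(np.arctan2(d[1],d[0])));print('tip',tri(tips))
E
```

```text
w3 [(34, 228.5, 4, 4), (37, 229.0, 11, 11), (40, 229.0, 17, 17), (43, 229.0, 19, 19), (46, 229.0, 19, 19), (49, 229.5, 18, 18), (52, 230.5, 18, 18), (55, 231.0, 17, 17), (58, 231.0, 17, 17), (61, 237.5, 30, 30), (64, 237.5, 42, 42), (67, 236.0, 49, 49), (70, 234.0, 53, 53), (73, 232.5, 56, 56), (76, 230.0, 61, 61), (79, 230.0, 61, 61)]
(np.float64(228.13043478260872), np.float64(35.0)) (np.float64(231.39130434782612), np.float64(60.0)) 23
w4 [(35, 347.5, 4, 4), (38, 346.5, 12, 12), (41, 345.5, 18, 18), (44, 345.5, 20, 20), (47, 345.5, 20, 20), (50, 344.5, 20, 20), (53, 343.5, 20, 20), (56, 343.0, 19, 19), (59, 342.0, 19, 19), (62, 333.0, 35, 35), (65, 331.5, 38, 38), (68, 333.5, 42, 42), (71, 335.5, 46, 46), (74, 337.0, 49, 49), (77, 338.5, 52, 52)]
(np.float64(347.18051948051937), np.float64(36.0)) (np.float64(342.3116883116884), np.float64(59.0)) 21
0.116 [0.5353 0.1592 0.116 ]
0.1645 [0.5775 0.1587 0.1645]
dir [ 0.656  -0.008   0.7547] lean 40.99942029261115 az -0.6970396431537592
tip (array([0.5757, 0.1587, 0.1625]), [np.float64(0.00010599719123677862), np.float64(0.00010599719123674848)])
```

```bash
python3 - <<'E'
from h import *
for f in ('w3','w4'):
    d=np.load(f'pics/{f}.npz');im=d['im'];T=d['T']
    hsv=cv2.cvtColor(im,cv2.COLOR_RGB2HSV);m=cv2.inRange(hsv,(22,200,120),(34,255,255));m[200:]=0;m=cv2.morphologyEx(m,cv2.MORPH_OPEN,np.ones((9,9)))
    k=max(cv2.findContours(m,0,1)[0],key=cv2.contourArea);x,y,w,h=cv2.boundingRect(k);print(f,x,y,w,h)
    for top in (1,0):
        e=[]
        for c in range(x+25,x+w-15):
            r=np.nonzero(m[y:y+h,c])[0]+y;e.append(plane(*ray('wrist',(c,r[0] if top else r[-1]),T),.078)[:2])
        e=np.array(e);kx=np.polyfit(e[:,1],e[:,0],1);res=np.abs(np.polyval(kx,e[:,1])-e[:,0]);g=res<np.median(res)*2.5;kx=np.polyfit(e[g,1],e[g,0],1);print('edge yaw',np.degrees(np.arctan(kx[0])),res.mean())
E
```

```text
w3 2 70 160 70
edge yaw 3.172170522351252 0.00028382055479755176
edge yaw 2.998554861342016 0.0010532080937684088
w4 92 70 162 73
edge yaw 3.1519361286269576 0.00032245203455052583
edge yaw 3.0912783459215953 0.0010759066512409281
```

The barrel's yaw is 3.1° clockwise. The spindle tip is at about (0.573, 0.159, 0.164), which fits the 164.5 mm computed from the seat height, and it leans towards +x. The tool can't tilt, so I'll press the disc's near rim on the spindle tip to swivel it in the pads. First I align above the tip.

```bash
python3 -m crank '[{"gripper":1,"dx":0.88,"dy":0.3,"dz":0,"twist":0},{"gripper":1,"dx":0.88,"dy":0.3,"dz":0,"twist":0},{"gripper":1,"dx":0.88,"dy":0.3,"dz":0,"twist":0},{"gripper":1,"dx":0.88,"dy":0.3,"dz":0,"twist":0},{"gripper":1,"dx":0,"dy":0,"dz":1,"twist":0.78},{"gripper":1,"dx":0,"dy":0,"dz":0.95,"twist":0},{"gripper":1,"dx":0,"dy":0,"dz":0,"twist":0},{"gripper":1,"dx":0,"dy":0,"dz":0,"twist":0}]'
python3 - <<'E'
from h import *
for f in ('w3','w4'):
    d=np.load(f'pics/{f}.npz');T=d['T'];b=blob(d['im'],3,20,(200,225,360,340),smin=150,vmin=60)
    p=plane(*ray('wrist',b[0],T),T[2,3]-.0112);print(b,(np.linalg.inv(T)@np.r_[p,1])[:3])
s=get_state();im=capture('side');cv2.imwrite('pics/s5.png',im[:,:,::-1]);np.save('pics/s5.npy',im)
cv2.imwrite('pics/s5c.png',cv2.resize(im[210:350,190:350],None,fx=4,fy=4,interpolation=cv2.INTER_CUBIC)[:,:,::-1])
E
```

```text
t: 6.5
tool_pos: [0.5997, 0.1563, 0.2151]
tcp_rot: [[0.998, -0.057, -0.002], [-0.057, -0.998, -0.001], [-0.002, 0.002, -1.0]]
ft_force: [-0.2, -0.0, -0.8]
grip_width: 0.0332
gripper_force: 60.3
((277.96405029296875, 280.12091064453125), (84.58240509033203, 89.92484283447266)) [0.0014 0.0012 0.0112]
((278.0216064453125, 280.07672119140625), (84.6787109375, 89.77398681640625)) [0.0015 0.0012 0.0112]
```

```bash
python3 -m crank '[{"gripper":1,"dx":0,"dy":-0.05,"dz":0.35,"twist":0},{"gripper":1,"dx":0,"dy":0,"dz":0.08,"twist":0},{"gripper":1,"dx":0,"dy":0,"dz":0.08,"twist":0},{"gripper":1,"dx":0,"dy":0,"dz":0,"twist":0}]'
python3 -m crank '[{"gripper":1,"dx":0,"dy":0,"dz":0.08,"twist":0},{"gripper":1,"dx":0,"dy":0,"dz":0.08,"twist":0},{"gripper":1,"dx":0,"dy":0,"dz":0.05,"twist":0},{"gripper":1,"dx":0,"dy":0,"dz":0,"twist":0}]'
python3 - <<'E'
from h import *
s=get_state();im=capture('wrist');np.savez('pics/w5.npz',im=im,T=tool(s));b=capture('side')
o=np.zeros((600,800,3),np.uint8);o[:420,:560]=im;c=cv2.resize(b[220:320,215:325],None,fx=2.6,fy=2.6,interpolation=cv2.INTER_CUBIC);o[330:590,510:796]=c
cv2.imwrite('pics/o5.png',o[:,:,::-1])
E
```

```text
t: 6.95
tool_pos: [0.6025, 0.1608, 0.1972]
tcp_rot: [[0.998, -0.055, 0.005], [-0.055, -0.999, 0.001], [0.005, -0.001, -1.0]]
ft_force: [0.5, 0.1, 7.6]
grip_width: 0.0334
gripper_force: 61.3
t: 7.35
tool_pos: [0.6054, 0.1583, 0.1901]
tcp_rot: [[0.998, -0.056, 0.011], [-0.056, -0.998, -0.001], [0.011, 0.001, -1.0]]
ft_force: [4.1, -4.3, 9.3]
grip_width: 0.0332
gripper_force: 58.6
```

View pics/o5.png

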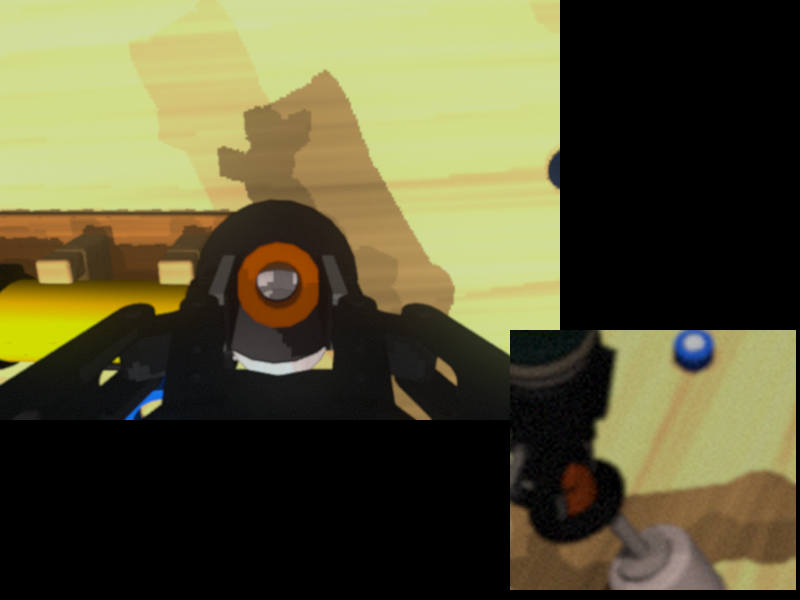

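The disc has swivelled to about 22°: the hub at (278,285) is nearly concentric with the plate at (278,280), seen along a 27° line of sight. I'll press a little more, then lift.

```bash
python3 -m crank '[{"gripper":1,"dx":0,"dy":0,"dz":0.1,"twist":0},{"gripper":1,"dx":0,"dy":0,"dz":0.04,"twist":0},{"gripper":1,"dx":0,"dy":0,"dz":0,"twist":0}]'
python3 -m crank '[{"gripper":1,"dx":0,"dy":0,"dz":-0.4,"twist":0},{"gripper":1,"dx":0,"dy":0,"dz":-0.4,"twist":0},{"gripper":1,"dx":0,"dy":0,"dz":0,"twist":0},{"gripper":1,"dx":0,"dy":0,"dz":0,"twist":0}]'
python3 - <<'E'
from h import *
s=get_state();im=capture('wrist');np.savez('pics/w6.npz',im=im,T=tool(s));cv2.imwrite('pics/w6.png',im[:,:,::-1])
for f in ('w4','w5','w6'):
    im=np.load(f'pics/{f}.npz')['im']
    print(f,'hub',blob(im,3,20,(200,215,360,345),smin=150,vmin=60))
    g=im.max(2);m=(g<75).astype(np.uint8) # plate dark: columns extent in upper part
    m[:120]=0
    k=max(cv2.findContours(m,0,1)[0],key=cv2.contourArea)[:,0]
    top=k[(k[:,1]<250)&(k[:,0]>195)&(k[:,0]<360)]
    # circle fit
    A=np.c_[2*top,np.ones(len(top))];x=np.linalg.lstsq(A.astype(float),(top.astype(float)**2).sum(1),rcond=None)[0];print('plate',x[:2],np.sqrt(x[2]+x[0]**2+x[1]**2),len(top))
E
```

```text
t: 7.75
tool_pos: [0.6065, 0.1571, 0.1849]
tcp_rot: [[0.998, -0.056, 0.013], [-0.056, -0.998, -0.002], [0.013, 0.001, -1.0]]
ft_force: [4.8, -7.4, 11.2]
grip_width: 0.033
gripper_force: 58.5
t: 8.15
tool_pos: [0.5999, 0.1605, 0.213]
tcp_rot: [[0.999, -0.054, 0.0], [-0.054, -0.999, 0.0], [0.0, -0.0, -1.0]]
ft_force: [0.0, 0.6, -1.2]
grip_width: 0.033
gripper_force: 59.5
w4 hub ((278.0216064453125, 280.07672119140625), (84.6787109375, 89.77398681640625))
plate [277.867  269.9045] 80.80466671541525 193
w5 hub ((278.2668151855469, 284.2618408203125), (85.56598663330078, 86.89398193359375))
plate [275.7291 281.9585] 81.59961762607827 175
w6 hub ((278.11090087890625, 284.78802490234375), (85.2556381225586, 87.90184020996094))
plate [273.6866 287.2385] 83.57951494508544 186
```

The tilt is now about 30°. I'm placing the bore over the tip and starting down along the axis.

```bash
python3 -m crank '[{"gripper":1,"dx":-0.3,"dy":0.07,"dz":0,"twist":0},{"gripper":1,"dx":0,"dy":0,"dz":0.31,"twist":0},{"gripper":1,"dx":0,"dy":0,"dz":0,"twist":0},{"gripper":1,"dx":-0.05,"dy":0,"dz":0.087,"twist":0},{"gripper":1,"dx":-0.05,"dy":0,"dz":0.087,"twist":0},{"gripper":1,"dx":-0.05,"dy":0,"dz":0.087,"twist":0},{"gripper":1,"dx":0,"dy":0,"dz":0,"twist":0}]'
python3 - <<'E'
from h import *
s=get_state();im=capture('wrist');np.savez('pics/w7.npz',im=im,T=tool(s));b=capture('side')
o=np.zeros((420,800,3),np.uint8);o[:,:400]=im[:,80:480];c=cv2.resize(b[240:340,215:315],(400,400),interpolation=cv2.INTER_CUBIC);o[:400,400:]=c
cv2.imwrite('pics/o7.png',o[:,:,::-1])
E
```

```text
t: 8.9
tool_pos: [0.5813, 0.1585, 0.1894]
tcp_rot: [[0.999, -0.054, -0.002], [-0.054, -0.999, -0.0], [-0.001, 0.0, -1.0]]
ft_force: [0.5, -0.3, -0.9]
grip_width: 0.0328
gripper_force: 59.7
```

View pics/o7.png

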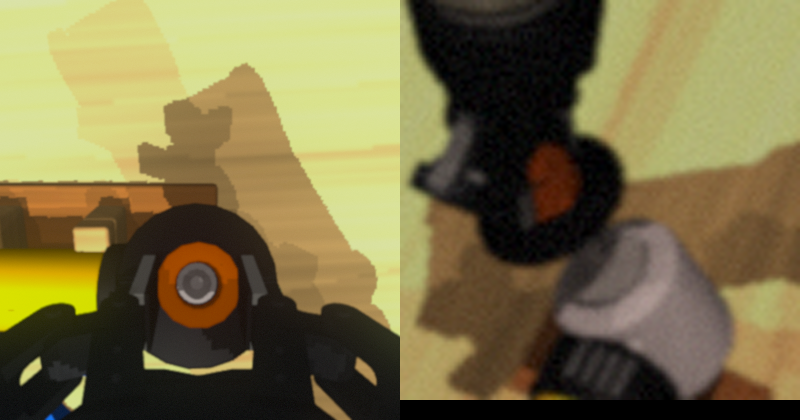

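The pin is inside the bore, with its tip at (196,283) against the hub at (198,285). I'm sliding down along the axis.

```bash
python3 -m crank '[{"gripper":1,"dx":-0.1,"dy":0.005,"dz":0.173,"twist":0},{"gripper":1,"dx":-0.1,"dy":0,"dz":0.173,"twist":0},{"gripper":1,"dx":-0.1,"dy":0,"dz":0.173,"twist":0},{"gripper":1,"dx":0,"dy":0,"dz":0,"twist":0}]'
python3 -m crank '[{"gripper":1,"dx":-0.1,"dy":0,"dz":0.173,"twist":0},{"gripper":1,"dx":-0.1,"dy":0,"dz":0.173,"twist":0},{"gripper":1,"dx":0,"dy":0,"dz":0,"twist":0}]'
```

```text
t: 9.4
tool_pos: [0.5681, 0.1588, 0.1678]
tcp_rot: [[0.999, -0.054, -0.004], [-0.054, -0.999, -0.001], [-0.004, 0.001, -1.0]]
ft_force: [-0.1, -0.6, -1.5]
grip_width: 0.0328
gripper_force: 59.7
t: 9.7
tool_pos: [0.5604, 0.1592, 0.1542]
tcp_rot: [[0.999, -0.054, -0.003], [-0.054, -0.999, -0.001], [-0.003, 0.001, -1.0]]
ft_force: [-0.9, -0.5, -1.5]
grip_width: 0.0329
gripper_force: 59.7
```

```bash
python3 -m crank '[{"gripper":1,"dx":-0.05,"dy":0,"dz":0.087,"twist":0},{"gripper":1,"dx":0,"dy":0,"dz":0,"twist":0}]'
python3 -m crank '[{"gripper":1,"dx":-0.025,"dy":0,"dz":0.043,"twist":0},{"gripper":1,"dx":0,"dy":0,"dz":0,"twist":0}]'
python3 -m crank '[{"gripper":1,"dx":-0.025,"dy":0,"dz":0.043,"twist":0},{"gripper":1,"dx":0,"dy":0,"dz":0,"twist":0}]'
```

```text
t: 9.9
tool_pos: [0.5597, 0.1595, 0.1516]
tcp_rot: [[0.999, -0.054, -0.001], [-0.054, -0.999, -0.0], [-0.001, 0.0, -1.0]]
ft_force: [-0.7, 0.7, -1.9]
grip_width: 0.0329
gripper_force: 59.7
t: 10.1
tool_pos: [0.559, 0.1596, 0.1502]
tcp_rot: [[0.999, -0.055, -0.0], [-0.055, -0.999, -0.0], [-0.0, 0.0, -1.0]]
ft_force: [-0.3, -0.2, -1.3]
grip_width: 0.0333
gripper_force: 59.7
t: 10.3
tool_pos: [0.5592, 0.1596, 0.1493]
tcp_rot: [[0.998, -0.055, 0.002], [-0.055, -0.998, 0.0], [0.002, -0.0, -1.0]]
ft_force: [0.1, -0.2, 3.1]
grip_width: 0.033
gripper_force: 60.2
```

```bash
python3 -m crank '[{"gripper":1,"dx":-0.025,"dy":0,"dz":0.043,"twist":0},{"gripper":1,"dx":0,"dy":0,"dz":0,"twist":0}]'
python3 -m crank '[{"gripper":1,"dx":-0.025,"dy":0,"dz":0.043,"twist":0},{"gripper":1,"dx":0,"dy":0,"dz":0,"twist":0}]'
```

```text
t: 10.5
tool_pos: [0.5593, 0.1596, 0.1487]
tcp_rot: [[0.998, -0.055, 0.004], [-0.055, -0.998, 0.0], [0.004, -0.001, -1.0]]
ft_force: [2.5, -1.4, 9.4]
grip_width: 0.0329
gripper_force: 60.8
t: 10.7
tool_pos: [0.5595, 0.1596, 0.1482]
tcp_rot: [[0.998, -0.055, 0.007], [-0.055, -0.998, 0.001], [0.007, -0.001, -1.0]]
ft_force: [0.8, -1.3, 16.2]
grip_width: 0.0331
gripper_force: 61.3
```

Contact force is up to 16 N and the height is as expected, so the disc is seated. I'm releasing, rising, and checking the disc.

```bash
python3 -m crank '[{"gripper":-1,"dx":0.02,"dy":0,"dz":-0.04,"twist":0},{"gripper":-1,"dx":0,"dy":0,"dz":0,"twist":0},{"gripper":-1,"dx":0,"dy":0,"dz":0,"twist":0},{"gripper":-1,"dx":0,"dy":0,"dz":0,"twist":0},{"gripper":-1,"dx":0,"dy":0,"dz":-0.5,"twist":0},{"gripper":-1,"dx":0,"dy":0,"dz":-1,"twist":0},{"gripper":-1,"dx":0,"dy":0,"dz":-1,"twist":0},{"gripper":-1,"dx":-0.5,"dy":0,"dz":0,"twist":0},{"gripper":-1,"dx":0,"dy":0,"dz":0,"twist":0},{"gripper":-1,"dx":0,"dy":0,"dz":0,"twist":0}]'
python3 - <<'E'
from h import *
s=get_state();im=capture('wrist');T=tool(s);np.savez('pics/w8.npz',im=im,T=T);cv2.imwrite('pics/w8.png',im[:,:,::-1])
b=blob(im,3,20,(150,60,420,400),smin=170,vmin=60);print(b,plane(*ray('wrist',b[0],T),.1368),'expected .557 .1596')
o,r=ray('wrist',b[0],T);print('view angle',np.degrees(np.arcsin(-r[0])))
m=(im.max(2)<75).astype(np.uint8);m[330:]=0
for k in cv2.findContours(m,0,1)[0]:
    if cv2.contourArea(k)>3000: print(cv2.boundingRect(k),cv2.contourArea(k))
E
```

```text
t: 11.7
tool_pos: [0.5362, 0.1606, 0.2459]
tcp_rot: [[0.999, -0.054, -0.001], [-0.054, -0.999, -0.001], [-0.001, 0.001, -1.0]]
ft_force: [0.1, 0.3, -0.2]
grip_width: 0.0857
gripper_force: 0.0
((183.51736450195312, 150.27780151367188), (45.72589111328125, 232.07347106933594)) [0.5838 0.2179 0.1368] expected .557 .1596
view angle 4.67427834030562
(74, 269, 149, 61) 3778.5
(382, 268, 101, 62) 3385.0
(191, 139, 138, 113) 11520.0
```

```bash
python3 - <<'E'
from h import *
d=np.load('pics/w8.npz');im=d['im'];T=d['T']
b=blob(im,3,20,(205,150,320,245),smin=170,vmin=60);print(b,plane(*ray('wrist',b[0],T),.1368))
m=(im.max(2)<75).astype(np.uint8);m[255:]=0;m[:130]=0
k=max(cv2.findContours(m,0,1)[0],key=cv2.contourArea);e=cv2.fitEllipse(cv2.convexHull(k));print('plate',e)
p=plane(*ray('wrist',e[0],T),.116+.008*.866);print(p)
# predicted: project seat-frame plate top circle
M=np.linalg.inv(T@np.array(calibration('wrist')['tool_from_camera']));K=np.array(calibration('wrist')['K']);D=np.array(calibration('wrist')['dist_coeffs'])
ex=np.array([.9985,-.054,0]);z=.5*ex+[0,0,.866];x=.866*ex-[0,0,.5];y=np.array([.054,.9985,0]);seat=np.array([.545,.1614,.116])
for h,r in ((.008,.038),(.024,.018)):
    a=np.linspace(0,6.28,60);P=seat+z*h+np.outer(np.cos(a)*r,x)+np.outer(np.sin(a)*r,y)
    q=cv2.projectPoints(P,cv2.Rodrigues(M[:3,:3])[0],M[:3,3],K,D)[0].astype(np.float32);print('pred',cv2.fitEllipse(q))
E
```

```text
((276.4631042480469, 183.28179931640625), (53.55279541015625, 55.655426025390625)) [0.5589 0.159  0.1368]
plate ((248.8820343017578, 192.4185028076172), (125.52595520019531, 157.989990234375), 89.13976287841797)
[0.5507 0.179  0.1229]
pred ((274.20074462890625, 195.46841430664062), (102.60746002197266, 107.29780578613281), 88.6825180053711)
pred ((274.0123596191406, 186.8030242919922), (51.514892578125, 54.19627380371094), 88.76946258544922)
```

The hub centre measures (0.559, 0.159), matching the seated expectation. I'm heading to the collar and will check the disc again from the fixed cameras.

```bash
python3 -m crank '[{"gripper":-1,"dx":0.3,"dy":0.95,"dz":0,"twist":0},{"gripper":-1,"dx":0.3,"dy":0.95,"dz":0,"twist":0},{"gripper":-1,"dx":0.3,"dy":0.95,"dz":0,"twist":0},{"gripper":-1,"dx":0.3,"dy":0.95,"dz":0,"twist":0},{"gripper":-1,"dx":0.3,"dy":0.95,"dz":0,"twist":0},{"gripper":-1,"dx":0.3,"dy":0.95,"dz":0,"twist":0},{"gripper":-1,"dx":0.3,"dy":0.95,"dz":0,"twist":0},{"gripper":-1,"dx":0.3,"dy":0.95,"dz":0,"twist":0},{"gripper":-1,"dx":0.3,"dy":0.95,"dz":0,"twist":0},{"gripper":-1,"dx":0.3,"dy":0.95,"dz":0,"twist":0}]'
python3 -m crank '[{"gripper":-1,"dx":0.1,"dy":0.95,"dz":0,"twist":0},{"gripper":-1,"dx":0,"dy":0,"dz":1,"twist":0},{"gripper":-1,"dx":0,"dy":0,"dz":1,"twist":0},{"gripper":-1,"dx":0,"dy":0,"dz":0.8,"twist":0},{"gripper":-1,"dx":0,"dy":0,"dz":0,"twist":0},{"gripper":-1,"dx":0,"dy":0,"dz":0,"twist":0}]'
python3 - <<'E'
from h import *
s=get_state();im=capture('wrist');T=tool(s);np.savez('pics/w9.npz',im=im,T=T);cv2.imwrite('pics/w9.png',im[:,:,::-1])
b=blob(im,45,85,(0,0,560,420),smin=110);print(b,plane(*ray('wrist',b[0],T),.018))
S=capture('side');P=capture('top');np.save('pics/s9.npy',S);np.save('pics/t9.npy',P)
a=blob(S,2,20,(225,270,315,345),smin=130);c=blob(P,2,20,(180,195,225,235),smin=130);print(a,c)
if a and c: print(tri([ray('side',a[0]),ray('top',c[0])]))
E
```

```text
t: 12.75
tool_pos: [0.6361, -0.2273, 0.2449]
tcp_rot: [[0.998, -0.055, -0.002], [-0.055, -0.998, 0.0], [-0.002, -0.0, -1.0]]
ft_force: [1.0, -0.1, -0.3]
grip_width: 0.0855
gripper_force: 0.0
t: 13.35
tool_pos: [0.6377, -0.2635, 0.1335]
tcp_rot: [[0.999, -0.055, -0.002], [-0.055, -0.999, 0.001], [-0.002, -0.0, -1.0]]
ft_force: [0.6, -0.4, 1.3]
grip_width: 0.0854
gripper_force: 0.0
((532.3468627929688, 275.5418395996094), (50.94821548461914, 58.29691696166992)) [ 0.5795 -0.4517  0.018 ]
((244.62002563476562, 332.3030090332031), (16.856842041015625, 31.390352249145508)) ((194.56796264648438, 230.8869171142578), (10.582840919494629, 37.39396667480469))
(array([0.5241, 0.2011, 0.0761]), [np.float64(0.047009862074693154), np.float64(0.04700986207469327)])
```

```bash
python3 - <<'E'
from h import *
d=np.load('pics/w9.npz');b=blob(d['im'],45,85,(150,100,420,330),smin=110);p=plane(*ray('wrist',b[0],d['T']),.018);print(b,p,(np.linalg.inv(d['T'])@np.r_[p,1])[:3])
def proj(n,X):
    c=calibration(n);M=np.linalg.inv(np.array(c['cam_to_world']));return cv2.projectPoints(np.array([X]),cv2.Rodrigues(M[:3,:3])[0],M[:3,3],np.array(c['K']),np.array(c['dist_coeffs']))[0][0,0]
X=np.array([.557,.1600,.1368]);R=[]
for n,f in (('side','s9'),('top','t9')):
    q=proj(n,X);im=np.load(f'pics/{f}.npy');x,y=q.astype(int);h=14
    hsv=cv2.cvtColor(im,cv2.COLOR_RGB2HSV);m=cv2.inRange(hsv,(3,150,90),(17,255,255))[y-h:y+h,x-h:x+h]
    ys,xs=np.nonzero(m);c=((xs.min()+xs.max())/2+x-h,(ys.min()+ys.max())/2+y-h);print(n,q,c,len(xs),(xs.max()-xs.min()+1,ys.max()-ys.min()+1));R.append(ray(n,c))
print(tri(R))
E
```

```text
((281.4609680175781, 209.1311798095703), (45.611305236816406, 47.276771545410156)) [ 0.6408 -0.2674  0.018 ] [0.0035 0.0037 0.1155]
side [259.759  298.4866] (np.float64(260.5), np.float64(300.0)) 191 (np.int64(20), np.int64(19))
top [201.0899 200.4726] (np.float64(197.0), np.float64(201.5)) 99 (np.int64(21), np.int64(12))
(array([0.5511, 0.1688, 0.1509]), [np.float64(0.0005665790095754366), np.float64(0.0005665790095754979)])
```

The disc reads as seated in the side view: (260.5,300) against a predicted (259.8,298.5). The collar centre is at (0.641, -0.266). I'm gripping its upper half.

```bash
python3 -m crank '[{"gripper":-1,"dx":0.08,"dy":0.065,"dz":1,"twist":0},{"gripper":-1,"dx":0,"dy":0,"dz":1,"twist":0},{"gripper":-1,"dx":0,"dy":0,"dz":0.62,"twist":0},{"gripper":-1,"dx":0,"dy":0,"dz":0,"twist":0},{"gripper":1,"dx":0,"dy":0,"dz":0,"twist":0},{"gripper":1,"dx":0,"dy":0,"dz":0,"twist":0},{"gripper":1,"dx":0,"dy":0,"dz":0,"twist":0},{"gripper":1,"dx":0,"dy":0,"dz":0,"twist":0},{"gripper":1,"dx":0,"dy":0,"dz":0,"twist":0},{"gripper":1,"dx":0,"dy":0,"dz":0,"twist":0}]'
python3 -m crank '[{"gripper":1,"dx":0,"dy":0,"dz":-0.5,"twist":0},{"gripper":1,"dx":0,"dy":0,"dz":-1,"twist":0},{"gripper":1,"dx":0,"dy":0,"dz":-1,"twist":0},{"gripper":1,"dx":0,"dy":0,"dz":-1,"twist":0},{"gripper":1,"dx":0,"dy":0,"dz":-1,"twist":0},{"gripper":1,"dx":0,"dy":0,"dz":-1,"twist":0},{"gripper":1,"dx":0,"dy":0,"dz":0,"twist":0},{"gripper":1,"dx":0,"dy":0,"dz":0,"twist":0}]'
python3 - <<'E'
from h import *
s=get_state();im=capture('wrist');T=tool(s);np.savez('pics/w10.npz',im=im,T=T);cv2.imwrite('pics/w10.png',im[:,:,::-1])
hsv=cv2.cvtColor(im,cv2.COLOR_RGB2HSV);m=cv2.inRange(hsv,(45,90,30),(85,255,255));m[:180]=0;m[360:]=0;m[:,:180]=0;m[:,380:]=0
cc,hh=cv2.findContours(m,cv2.RETR_CCOMP,cv2.CHAIN_APPROX_NONE)
for k,h in zip(cc,hh[0]):
    if len(k)>40:
        e=cv2.fitEllipse(k);p=plane(*ray('wrist',e[0],T),T[2,3]-.0105);print('hole' if h[3]>=0 else 'outer',e,(np.linalg.inv(T)@np.r_[p,1])[:2])
E
```

```text
t: 14.5
tool_pos: [0.6424, -0.2666, 0.0322]
tcp_rot: [[0.999, -0.055, 0.003], [-0.055, -0.999, -0.001], [0.003, 0.001, -1.0]]
ft_force: [-1.2, 0.9, 7.0]
grip_width: 0.0308
gripper_force: 59.1
t: 15.3
tool_pos: [0.6414, -0.2663, 0.252]
tcp_rot: [[0.999, -0.055, 0.003], [-0.055, -0.999, -0.001], [0.003, 0.001, -1.0]]
ft_force: [-1.3, -0.3, -0.5]
grip_width: 0.03
gripper_force: 59.7
outer ((277.68963623046875, 278.1261291503906), (74.14808654785156, 80.011962890625), 0.530787467956543) [0.0027 0.0011]
hole ((277.7057189941406, 275.6722717285156), (25.9655818939209, 40.444435119628906), 90.58614349365234) [0.0038 0.0011]
```

```bash
python3 -m crank '[{"gripper":1,"dx":-0.19,"dy":-0.96,"dz":0,"twist":0},{"gripper":1,"dx":-0.19,"dy":-0.96,"dz":0,"twist":0},{"gripper":1,"dx":-0.19,"dy":-0.96,"dz":0,"twist":0},{"gripper":1,"dx":-0.19,"dy":-0.96,"dz":0,"twist":0},{"gripper":1,"dx":-0.19,"dy":-0.96,"dz":0,"twist":0},{"gripper":1,"dx":-0.19,"dy":-0.96,"dz":0,"twist":0},{"gripper":1,"dx":-0.19,"dy":-0.96,"dz":0,"twist":0},{"gripper":1,"dx":-0.19,"dy":-0.96,"dz":0,"twist":0},{"gripper":1,"dx":-0.19,"dy":-0.96,"dz":0,"twist":0},{"gripper":1,"dx":-0.19,"dy":-0.96,"dz":0,"twist":0}]'
python3 -m crank '[{"gripper":1,"dx":0,"dy":-0.94,"dz":0,"twist":0},{"gripper":1,"dx":0,"dy":0,"dz":0.6,"twist":0},{"gripper":1,"dx":0,"dy":0,"dz":0.5,"twist":0},{"gripper":1,"dx":0,"dy":0,"dz":0,"twist":0},{"gripper":1,"dx":0,"dy":0,"dz":0,"twist":0}]'
```

```text
t: 16.35
tool_pos: [0.5842, 0.1226, 0.248]
tcp_rot: [[0.999, -0.055, -0.004], [-0.055, -0.999, -0.001], [-0.004, 0.001, -1.0]]
ft_force: [0.5, -0.2, -0.3]
grip_width: 0.0306
gripper_force: 59.8
t: 16.85
tool_pos: [0.5871, 0.1584, 0.2046]
tcp_rot: [[0.998, -0.055, -0.003], [-0.055, -0.998, -0.001], [-0.003, 0.001, -1.0]]
ft_force: [0.1, -1.0, 0.6]
grip_width: 0.0305
gripper_force: 59.8
```

```bash
python3 -m crank '[{"gripper":1,"dx":0.03,"dy":0,"dz":0.15,"twist":0},{"gripper":1,"dx":0.03,"dy":0,"dz":0.08,"twist":0},{"gripper":1,"dx":0.03,"dy":0,"dz":0.06,"twist":0},{"gripper":1,"dx":0,"dy":0,"dz":0,"twist":0}]'
python3 -m crank '[{"gripper":1,"dx":0.03,"dy":0,"dz":0.07,"twist":0},{"gripper":1,"dx":0.03,"dy":0,"dz":0.07,"twist":0},{"gripper":1,"dx":0,"dy":0,"dz":0,"twist":0}]'
python3 - <<'E'
from h import *
s=get_state();im=capture('wrist');T=tool(s);np.savez('pics/w11.npz',im=im,T=T);cv2.imwrite('pics/w11.png',im[:,:,::-1])
hsv=cv2.cvtColor(im,cv2.COLOR_RGB2HSV);m=cv2.inRange(hsv,(45,90,30),(85,255,255));m[:180]=0;m[360:]=0;m[:,:180]=0;m[:,380:]=0
cc,hh=cv2.findContours(m,cv2.RETR_CCOMP,cv2.CHAIN_APPROX_NONE)
for k,h in zip(cc,hh[0]):
    if len(k)>40: print('hole' if h[3]>=0 else 'outer',cv2.fitEllipse(k))
E
```

```text
t: 17.25
tool_pos: [0.5916, 0.1587, 0.1961]
tcp_rot: [[0.998, -0.055, -0.001], [-0.055, -0.998, -0.0], [-0.001, 0.0, -1.0]]
ft_force: [-3.8, -1.0, 9.4]
grip_width: 0.0304
gripper_force: 60.9
t: 17.55
tool_pos: [0.5966, 0.1589, 0.1904]
tcp_rot: [[0.998, -0.055, 0.006], [-0.055, -0.998, 0.002], [0.006, -0.002, -1.0]]
ft_force: [3.0, 0.1, 2.7]
grip_width: 0.0303
gripper_force: 60.5
outer ((277.7349853515625, 278.4697570800781), (75.42710876464844, 80.7728271484375), 1.5308005809783936)
hole ((277.9239807128906, 277.4422912597656), (25.635868072509766, 37.86574172973633), 90.70352172851562)
```

The force dropped and the collar ellipse didn't change, so the tip slipped off the outer edge without turning the collar. I'm retrying with the contact nearer the wall's middle and straight down.

```bash
python3 -m crank '[{"gripper":1,"dx":0,"dy":0,"dz":-0.45,"twist":0},{"gripper":1,"dx":-0.2,"dy":0,"dz":0,"twist":0},{"gripper":1,"dx":0,"dy":0,"dz":0.2,"twist":0},{"gripper":1,"dx":0,"dy":0,"dz":0.1,"twist":0},{"gripper":1,"dx":0,"dy":0,"dz":0,"twist":0}]'
python3 -m crank '[{"gripper":1,"dx":0,"dy":0,"dz":0.08,"twist":0},{"gripper":1,"dx":0,"dy":0,"dz":0.08,"twist":0},{"gripper":1,"dx":0,"dy":0,"dz":0,"twist":0}]'
cat > ring.py <<'E'
from h import *
import sys
f,lo,hi=sys.argv[1],int(sys.argv[2]),int(sys.argv[3])
s=get_state();im=capture('wrist');T=tool(s);np.savez(f'pics/{f}.npz',im=im,T=T);cv2.imwrite(f'pics/{f}.png',im[:,:,::-1])
hsv=cv2.cvtColor(im,cv2.COLOR_RGB2HSV);m=cv2.inRange(hsv,(lo,90,30),(hi,255,255));m[:180]=0;m[360:]=0;m[:,:180]=0;m[:,380:]=0
cc,hh=cv2.findContours(m,cv2.RETR_CCOMP,cv2.CHAIN_APPROX_NONE)
for k,h in zip(cc,hh[0]):
    if len(k)>40: print('hole' if h[3]>=0 else 'outer',*[np.round(v,1) for v in cv2.fitEllipse(k)])
E
python3 ring.py w12 45 85
```

```text
t: 18.1
tool_pos: [0.585, 0.1592, 0.1952]
tcp_rot: [[0.999, -0.054, -0.003], [-0.054, -0.999, -0.001], [-0.003, 0.001, -1.0]]
ft_force: [-4.3, -1.1, 14.0]
grip_width: 0.0299
gripper_force: 61.8
t: 18.4
tool_pos: [0.5879, 0.1595, 0.1917]
tcp_rot: [[0.998, -0.055, 0.004], [-0.055, -0.998, 0.001], [0.004, -0.001, -1.0]]
ft_force: [-3.1, -1.9, 24.2]
grip_width: 0.0308
gripper_force: 66.8
outer [277.9 285.4] [76.3 82.4] 0.3
hole [278.  281.9] [36.4 43.4] 96.9
```

```bash
python3 -m crank '[{"gripper":1,"dx":0.02,"dy":0,"dz":0.06,"twist":0},{"gripper":1,"dx":0.02,"dy":0,"dz":0.06,"twist":0},{"gripper":1,"dx":0,"dy":0,"dz":0,"twist":0}]'
python3 ring.py w13 45 85
```

```text
t: 18.75
tool_pos: [0.5908, 0.1593, 0.1877]
tcp_rot: [[0.998, -0.055, 0.006], [-0.055, -0.998, 0.001], [0.006, -0.001, -1.0]]
ft_force: [-1.6, -2.2, 27.1]
grip_width: 0.0301
gripper_force: 70.5
outer [277.8 290.7] [77.3 80.3] 6.9
hole [278.1 288.3] [43.1 44.6] 99.9
```

The collar's bore now looks round along a 27° line of sight, so the tilt is near 30°. I'm lifting and measuring.

```bash
python3 -m crank '[{"gripper":1,"dx":0,"dy":0,"dz":-0.3,"twist":0},{"gripper":1,"dx":0,"dy":0,"dz":-0.3,"twist":0},{"gripper":1,"dx":0,"dy":0,"dz":0,"twist":0},{"gripper":1,"dx":0,"dy":0,"dz":0,"twist":0}]'
python3 ring.py w14 45 85
python3 - <<'E'
from h import *
d=np.load('pics/w14.npz');im=d['im'];T=d['T']
hsv=cv2.cvtColor(im,cv2.COLOR_RGB2HSV)
# column profile through bore: which rows are green and brightness
for r in range(240,340,3): print(r,hsv[r,278].tolist(),end=' ')
for row in (283,289,295):
    p=plane(*ray('wrist',(278,row),T),T[2,3]-.0145);print(row,(np.linalg.inv(T)@np.r_[p,1])[:3])
E
```

```text
t: 19.2
tool_pos: [0.5869, 0.1588, 0.2066]
tcp_rot: [[0.999, -0.054, -0.002], [-0.054, -0.999, -0.001], [-0.002, 0.001, -1.0]]
ft_force: [-0.0, 0.0, -1.2]
grip_width: 0.0305
gripper_force: 67.4
outer [277.7 291.3] [76.6 80.1] 3.1
hole [278.2 288.5] [40.6 45.1] 97.0
240 [27, 108, 26] 243 [18, 85, 30] 246 [14, 178, 43] 249 [15, 248, 109] 252 [58, 167, 61] 255 [65, 177, 91] 258 [64, 178, 96] 261 [66, 181, 96] 264 [65, 180, 95] 267 [64, 169, 86] 270 [27, 40, 64] 273 [10, 27, 86] 276 [17, 28, 83] 279 [10, 27, 85] 282 [15, 31, 82] 285 [10, 31, 75] 288 [12, 34, 75] 291 [11, 54, 89] 294 [14, 255, 189] 297 [15, 255, 204] 300 [16, 255, 203] 303 [17, 255, 202] 306 [17, 255, 161] 309 [50, 138, 50] 312 [49, 142, 52] 315 [55, 157, 65] 318 [60, 138, 85] 321 [58, 147, 83] 324 [57, 144, 83] 327 [57, 145, 81] 330 [55, 143, 73] 333 [22, 77, 50] 336 [25, 64, 48] 339 [24, 111, 135] 283 [-0.0016  0.0012  0.0145]
289 [-0.0044  0.0012  0.0145]
295 [-0.0072  0.0012  0.0145]
```

The tilt is about 21°, within the roughly 15° misalignment that the bore allows, and the tip has ±6 mm of entry room. I'm inserting.

```bash
python3 -m crank '[{"gripper":1,"dx":-0.05,"dy":0,"dz":0.22,"twist":0},{"gripper":1,"dx":-0.05,"dy":0,"dz":0.087,"twist":0},{"gripper":1,"dx":-0.05,"dy":0,"dz":0.087,"twist":0},{"gripper":1,"dx":0,"dy":0,"dz":0,"twist":0}]'
python3 -m crank '[{"gripper":1,"dx":-0.05,"dy":0,"dz":0.087,"twist":0},{"gripper":1,"dx":0,"dy":0,"dz":0,"twist":0}]'
python3 ring.py w15 45 85
python3 - <<'E'
import numpy as np,cv2
im=np.load('pics/w15.npz')['im'];hsv=cv2.cvtColor(im,cv2.COLOR_RGB2HSV)
for r in range(246,340,4): print(r,hsv[r,278].tolist(),end=' ')
print()
for c in range(240,320,4): print(c,hsv[288,c].tolist(),end=' ')
E
```

```text
t: 19.65
tool_pos: [0.5805, 0.1592, 0.1906]
tcp_rot: [[0.999, -0.054, -0.002], [-0.054, -0.999, -0.001], [-0.002, 0.001, -1.0]]
ft_force: [-0.4, -0.1, -0.6]
grip_width: 0.03
gripper_force: 67.4
t: 19.85
tool_pos: [0.5791, 0.1594, 0.1879]
tcp_rot: [[0.999, -0.054, -0.001], [-0.054, -0.999, -0.0], [-0.001, 0.0, -1.0]]
ft_force: [-0.3, 0.3, -0.2]
grip_width: 0.0299
gripper_force: 67.4
outer [277.8 291.5] [77.1 80. ] 179.8
hole [278.  288.5] [40.6 44.3] 98.2
246 [13, 222, 69] 250 [17, 228, 86] 254 [64, 185, 91] 258 [66, 182, 98] 262 [67, 187, 98] 266 [66, 187, 97] 270 [26, 31, 65] 274 [14, 28, 102] 278 [15, 26, 100] 282 [10, 26, 88] 286 [15, 25, 82] 290 [18, 34, 76] 294 [20, 31, 75] 298 [13, 255, 192] 302 [15, 255, 212] 306 [17, 255, 173] 310 [57, 137, 52] 314 [53, 155, 56] 318 [62, 161, 84] 322 [61, 153, 85] 326 [61, 155, 84] 330 [58, 136, 73] 334 [21, 66, 50] 338 [20, 67, 46] 
240 [42, 106, 24] 244 [65, 179, 81] 248 [65, 173, 84] 252 [66, 184, 83] 256 [53, 168, 53] 260 [14, 255, 206] 264 [8, 118, 104] 268 [17, 24, 73] 272 [17, 31, 74] 276 [15, 27, 75] 280 [15, 27, 76] 284 [17, 24, 75] 288 [13, 24, 73] 292 [10, 73, 80] 296 [14, 255, 126] 300 [52, 148, 57] 304 [65, 161, 84] 308 [65, 167, 84] 312 [64, 172, 83] 316 [25, 108, 26]
```

The pin is inside the bore but close to the +x side, with its tip at about row 277 and the bore centre at about 289. I'm shifting +x 4.5 mm and continuing down the axis.

```bash
python3 -m crank '[{"gripper":1,"dx":0.11,"dy":0,"dz":0,"twist":0},{"gripper":1,"dx":0,"dy":0,"dz":0,"twist":0},{"gripper":1,"dx":-0.05,"dy":0,"dz":0.087,"twist":0},{"gripper":1,"dx":-0.05,"dy":0,"dz":0.087,"twist":0},{"gripper":1,"dx":0,"dy":0,"dz":0,"twist":0}]'
python3 ring.py w16 45 85
python3 - <<'E'
import numpy as np,cv2
im=np.load('pics/w16.npz')['im'];hsv=cv2.cvtColor(im,cv2.COLOR_RGB2HSV)
for r in range(246,340,4): print(r,hsv[r,278].tolist(),end=' ')
E
```

```text
t: 20.4
tool_pos: [0.5789, 0.1593, 0.1805]
tcp_rot: [[0.999, -0.054, -0.002], [-0.054, -0.999, -0.001], [-0.002, 0.001, -1.0]]
ft_force: [-0.2, 0.7, 0.2]
grip_width: 0.0304
gripper_force: 67.4
outer [277.9 290.8] [76.9 81.9] 1.3
hole [278.  288.5] [40.2 44.3] 95.3
246 [23, 82, 25] 250 [51, 142, 36] 254 [66, 192, 93] 258 [66, 191, 100] 262 [68, 190, 102] 266 [66, 192, 97] 270 [25, 24, 63] 274 [15, 23, 68] 278 [17, 26, 69] 282 [11, 19, 107] 286 [15, 22, 93] 290 [17, 20, 89] 294 [19, 25, 81] 298 [17, 23, 77] 302 [9, 56, 86] 306 [14, 255, 172] 310 [64, 163, 47] 314 [60, 159, 56] 318 [65, 173, 87] 322 [66, 179, 84] 326 [63, 167, 84] 330 [61, 150, 73] 334 [21, 43, 42] 338 [30, 46, 44]
```

```bash
python3 -m crank '[{"gripper":1,"dx":-0.05,"dy":0,"dz":0.087,"twist":0},{"gripper":1,"dx":-0.05,"dy":0,"dz":0.087,"twist":0},{"gripper":1,"dx":0,"dy":0,"dz":0,"twist":0}]'
python3 -m crank '[{"gripper":1,"dx":-0.04,"dy":0,"dz":0.07,"twist":0},{"gripper":1,"dx":0,"dy":0,"dz":0,"twist":0}]'
python3 -m crank '[{"gripper":1,"dx":-0.03,"dy":0,"dz":0.052,"twist":0},{"gripper":1,"dx":0,"dy":0,"dz":0,"twist":0}]'
```

```text
t: 20.75
tool_pos: [0.5752, 0.1596, 0.1736]
tcp_rot: [[0.999, -0.054, -0.002], [-0.054, -0.999, -0.0], [-0.002, 0.001, -1.0]]
ft_force: [0.5, -0.6, -0.8]
grip_width: 0.0305
gripper_force: 67.4
t: 20.95
tool_pos: [0.574, 0.1597, 0.1711]
tcp_rot: [[0.999, -0.054, -0.001], [-0.054, -0.999, -0.0], [-0.001, 0.0, -1.0]]
ft_force: [0.1, 0.1, -0.5]
grip_width: 0.0308
gripper_force: 67.4
t: 21.15
tool_pos: [0.573, 0.1598, 0.1692]
tcp_rot: [[0.999, -0.054, -0.001], [-0.054, -0.999, -0.0], [-0.001, 0.0, -1.0]]
ft_force: [-0.2, -0.0, -0.0]
grip_width: 0.0305
gripper_force: 67.4
```

```bash
python3 -m crank '[{"gripper":1,"dx":-0.03,"dy":0,"dz":0.052,"twist":0},{"gripper":1,"dx":0,"dy":0,"dz":0,"twist":0}]'
python3 -m crank '[{"gripper":1,"dx":-0.02,"dy":0,"dz":0.052,"twist":0},{"gripper":1,"dx":0,"dy":0,"dz":0,"twist":0}]'
python3 -m crank '[{"gripper":1,"dx":-0.01,"dy":0,"dz":0.052,"twist":0},{"gripper":1,"dx":0,"dy":0,"dz":0,"twist":0}]'
```

```text
t: 21.35
tool_pos: [0.5718, 0.1598, 0.1672]
tcp_rot: [[0.999, -0.054, -0.0], [-0.054, -0.999, -0.0], [-0.0, 0.0, -1.0]]
ft_force: [-0.4, -0.1, -0.9]
grip_width: 0.0301
gripper_force: 67.4
t: 21.55
tool_pos: [0.5722, 0.16, 0.1663]
tcp_rot: [[0.998, -0.055, 0.002], [-0.055, -0.998, 0.0], [0.002, -0.0, -1.0]]
ft_force: [-0.1, 0.3, 4.7]
grip_width: 0.0301
gripper_force: 68.0
t: 21.75
tool_pos: [0.5726, 0.16, 0.1655]
tcp_rot: [[0.998, -0.055, 0.003], [-0.055, -0.998, 0.0], [0.003, -0.001, -1.0]]
ft_force: [-1.0, -1.2, 11.1]
grip_width: 0.0304
gripper_force: 68.9
```

```bash
python3 -m crank '[{"gripper":1,"dx":0,"dy":0,"dz":0.06,"twist":0},{"gripper":1,"dx":0,"dy":0,"dz":0,"twist":0}]'
python3 -m crank '[{"gripper":1,"dx":0,"dy":0,"dz":0.06,"twist":0},{"gripper":1,"dx":0,"dy":0,"dz":0,"twist":0}]'
python3 ring.py w17 45 85
```

```text
t: 21.95
tool_pos: [0.5731, 0.1601, 0.1643]
tcp_rot: [[0.998, -0.055, 0.004], [-0.055, -0.998, 0.001], [0.004, -0.001, -1.0]]
ft_force: [-2.3, -1.9, 18.5]
grip_width: 0.0302
gripper_force: 69.9
t: 22.15
tool_pos: [0.5739, 0.16, 0.1627]
tcp_rot: [[0.998, -0.056, 0.006], [-0.056, -0.998, 0.001], [0.006, -0.001, -1.0]]
ft_force: [-3.0, -2.4, 21.7]
grip_width: 0.03
gripper_force: 70.9
outer [277.9 293. ] [77.4 82.7] 1.1
hole [278.3 292.8] [42.9 46.8] 175.3
```

```bash
python3 -m crank '[{"gripper":-1,"dx":0,"dy":0,"dz":-0.05,"twist":0},{"gripper":-1,"dx":0,"dy":0,"dz":0,"twist":0},{"gripper":-1,"dx":0,"dy":0,"dz":0,"twist":0},{"gripper":-1,"dx":0,"dy":0,"dz":0,"twist":0},{"gripper":-1,"dx":0,"dy":0,"dz":-0.5,"twist":0},{"gripper":-1,"dx":-0.2,"dy":0,"dz":-1,"twist":0},{"gripper":-1,"dx":-0.7,"dy":0,"dz":-0.7,"twist":0},{"gripper":-1,"dx":0,"dy":0,"dz":0,"twist":0},{"gripper":-1,"dx":0,"dy":0,"dz":0,"twist":0}]'
python3 - <<'E'
from h import *
s=get_state();im=capture('wrist');T=tool(s);np.savez('pics/w18.npz',im=im,T=T);cv2.imwrite('pics/w18.png',im[:,:,::-1])
M=np.linalg.inv(T@np.array(calibration('wrist')['tool_from_camera']));K=np.array(calibration('wrist')['K']);D=np.array(calibration('wrist')['dist_coeffs'])
ex=np.array([.9985,-.054,0]);z=.5*ex+[0,0,.866];x=.866*ex-[0,0,.5];y=np.array([.054,.9985,0]);seat=np.array([.545,.1600,.116])
for n,h,r in (('plate',.008,.038),('hub',.024,.018),('collar',.042,.017),('collarhole',.042,.0095)):
    a=np.linspace(0,6.28,60);P=seat+z*h+np.outer(np.cos(a)*r,x)+np.outer(np.sin(a)*r,y)
    q=cv2.projectPoints(P,cv2.Rodrigues(M[:3,:3])[0],M[:3,3],K,D)[0].astype(np.float32);print('pred',n,*[np.round(v,1) for v in cv2.fitEllipse(q)])
hsv=cv2.cvtColor(im,cv2.COLOR_RGB2HSV);m=cv2.inRange(hsv,(45,90,30),(85,255,255));m[:60]=0;m[340:]=0;m[:,:180]=0;m[:,380:]=0
cc,hh=cv2.findContours(m,cv2.RETR_CCOMP,cv2.CHAIN_APPROX_NONE)
for k,h in zip(cc,hh[0]):
    if len(k)>30: print('hole' if h[3]>=0 else 'outer',*[np.round(v,1) for v in cv2.fitEllipse(k)])
print(blob(im,3,18,(220,100,340,260),smin=190,vmin=60))
c=im[90:270,180:380];cv2.imwrite('pics/w18c.png',cv2.resize(c,None,fx=3,fy=3,interpolation=cv2.INTER_CUBIC)[:,:,::-1])
E
```

```text
t: 23.1
tool_pos: [0.5347, 0.162, 0.2485]
tcp_rot: [[0.999, -0.054, 0.001], [-0.054, -0.999, 0.0], [0.001, -0.0, -1.0]]
ft_force: [0.0, -0.1, 0.0]
grip_width: 0.0855
gripper_force: 0.0
pred plate [278.2 192.8] [101.4 106.4] 90.4
pred hub [278.3 184. ] [50.9 53.7] 90.4
pred collar [278.4 174.5] [51.5 54.8] 90.4
pred collarhole [278.4 174.2] [28.8 30.6] 90.4
outer [277.7 170.9] [52.9 55. ] 4.2
hole [277.9 169.4] [27.9 28.9] 42.3
((279.1009521484375, 182.1288299560547), (50.47995376586914, 53.10267639160156))
```

The collar measures (277.7,170.9), and a home collar is expected at row 171 once the hub's known 3.5 px offset is applied. Its size matches too, so it is home. Next is the cap.

```bash
python3 -m crank '[{"gripper":-1,"dx":0.33,"dy":0.93,"dz":0,"twist":0},{"gripper":-1,"dx":0.33,"dy":0.93,"dz":0,"twist":0},{"gripper":-1,"dx":0.33,"dy":0.93,"dz":0,"twist":0},{"gripper":-1,"dx":0.33,"dy":0.93,"dz":0,"twist":0},{"gripper":-1,"dx":0.33,"dy":0.93,"dz":0.3,"twist":0},{"gripper":-1,"dx":0.33,"dy":0.93,"dz":0.5,"twist":0},{"gripper":-1,"dx":0.33,"dy":0.93,"dz":0.5,"twist":0},{"gripper":-1,"dx":0,"dy":0,"dz":1,"twist":0},{"gripper":-1,"dx":0,"dy":0,"dz":0.5,"twist":0},{"gripper":-1,"dx":0,"dy":0,"dz":0,"twist":0}]'
python3 - <<'E'
from h import *
s=get_state();im=capture('wrist');T=tool(s);np.savez('pics/w19.npz',im=im,T=T)
hsv=cv2.cvtColor(im,cv2.COLOR_RGB2HSV);b=blob(im,98,128,(150,80,420,330),smin=120)
p=plane(*ray('wrist',b[0],T),.024);print(b,p,(np.linalg.inv(T)@np.r_[p,1])[:3])
m=cv2.inRange(hsv,(0,0,150),(180,60,255));m[:80]=0;m[330:]=0;m[:,:150]=0;m[:,420:]=0
for k in cv2.findContours(m,0,1)[0]:
    if len(k)>15:
        e=cv2.fitEllipse(k);p=plane(*ray('wrist',e[0],T),.024);print('white',e,(np.linalg.inv(T)@np.r_[p,1])[:3])
E
```

```text
t: 24.15
tool_pos: [0.6099, -0.1038, 0.1312]
tcp_rot: [[0.998, -0.056, -0.01], [-0.056, -0.998, 0.001], [-0.01, -0.0, -1.0]]
ft_force: [-0.5, -0.6, -0.2]
grip_width: 0.0854
gripper_force: 0.0
((279.9845275878906, 204.8142547607422), (56.42946243286133, 58.20531463623047)) [ 0.6175 -0.1068  0.024 ] [0.0088 0.0026 0.1071]
```

```bash
python3 -m crank '[{"gripper":-1,"dx":0.17,"dy":0.035,"dz":1,"twist":0},{"gripper":-1,"dx":0,"dy":0,"dz":1,"twist":0},{"gripper":-1,"dx":0,"dy":0,"dz":0.53,"twist":0},{"gripper":-1,"dx":0,"dy":0,"dz":0,"twist":0},{"gripper":1,"dx":0,"dy":0,"dz":0,"twist":0},{"gripper":1,"dx":0,"dy":0,"dz":0,"twist":0},{"gripper":1,"dx":0,"dy":0,"dz":0,"twist":0},{"gripper":1,"dx":0,"dy":0,"dz":0,"twist":0},{"gripper":1,"dx":0,"dy":0,"dz":0,"twist":0},{"gripper":1,"dx":0,"dy":0,"dz":0,"twist":0}]'
python3 -m crank '[{"gripper":1,"dx":0,"dy":0,"dz":-0.5,"twist":0},{"gripper":1,"dx":0,"dy":0,"dz":-1,"twist":0},{"gripper":1,"dx":0,"dy":0,"dz":-1,"twist":0},{"gripper":1,"dx":0,"dy":0,"dz":-1,"twist":0},{"gripper":1,"dx":0,"dy":0,"dz":-1,"twist":0},{"gripper":1,"dx":0,"dy":0,"dz":-1,"twist":0},{"gripper":1,"dx":0,"dy":0,"dz":0,"twist":0},{"gripper":1,"dx":0,"dy":0,"dz":0,"twist":0}]'
python3 ring.py w20 98 128
python3 - <<'E'
import numpy as np,cv2
im=np.load('pics/w20.npz')['im'];hsv=cv2.cvtColor(im,cv2.COLOR_RGB2HSV)
for r in range(225,340,4): print(r,hsv[r,278].tolist(),end=' ')
E
```

```text
t: 25.2
tool_pos: [0.6211, -0.1051, 0.0376]
tcp_rot: [[0.998, -0.055, 0.003], [-0.055, -0.999, -0.0], [0.003, 0.0, -1.0]]
ft_force: [-0.9, -0.0, 7.4]
grip_width: 0.0369
gripper_force: 59.2
t: 26.0
tool_pos: [0.62, -0.105, 0.2571]
tcp_rot: [[0.999, -0.055, 0.003], [-0.055, -0.999, -0.0], [0.003, 0.0, -1.0]]
ft_force: [-0.3, -0.4, -2.0]
grip_width: 0.037
gripper_force: 60.2
outer [278.3 283.2] [88.7 95.4] 8.5
hole [277.7 292.3] [44.8 49.1] 89.4
225 [19, 135, 136] 229 [19, 131, 138] 233 [113, 86, 59] 237 [109, 97, 58] 241 [110, 103, 57] 245 [112, 145, 81] 249 [110, 150, 75] 253 [110, 170, 90] 257 [111, 173, 90] 261 [110, 181, 89] 265 [109, 178, 90] 269 [110, 175, 89] 273 [20, 38, 102] 277 [22, 38, 102] 281 [20, 37, 104] 285 [22, 37, 103] 289 [22, 37, 103] 293 [21, 38, 108] 297 [20, 38, 120] 301 [21, 42, 121] 305 [21, 40, 120] 309 [23, 37, 118] 313 [90, 3, 100] 317 [110, 178, 102] 321 [110, 181, 100] 325 [110, 175, 99] 329 [112, 163, 100] 333 [19, 130, 129] 337 [18, 130, 135]
```

The cap is held, its dot at (278,292), about 5.5 mm behind the tool centre but still within the pads. I'm moving to the spindle to tilt it.

```bash
python3 -m crank '[{"gripper":1,"dx":-0.148,"dy":-0.935,"dz":0,"twist":0},{"gripper":1,"dx":-0.148,"dy":-0.935,"dz":0,"twist":0},{"gripper":1,"dx":-0.148,"dy":-0.935,"dz":0,"twist":0},{"gripper":1,"dx":-0.148,"dy":-0.935,"dz":0,"twist":0},{"gripper":1,"dx":-0.148,"dy":-0.935,"dz":0,"twist":0},{"gripper":1,"dx":-0.148,"dy":-0.935,"dz":0,"twist":0},{"gripper":1,"dx":-0.148,"dy":-0.935,"dz":0,"twist":0},{"gripper":1,"dx":0,"dy":0,"dz":0.8,"twist":0},{"gripper":1,"dx":0,"dy":0,"dz":0.3,"twist":0},{"gripper":1,"dx":0,"dy":0,"dz":0,"twist":0}]'
python3 -m crank '[{"gripper":1,"dx":0,"dy":0,"dz":0,"twist":0},{"gripper":1,"dx":0,"dy":0,"dz":0,"twist":0}]'
```

```text
t: 27.05
tool_pos: [0.5899, 0.1567, 0.2075]
tcp_rot: [[0.998, -0.055, -0.008], [-0.055, -0.998, -0.004], [-0.008, 0.004, -1.0]]
ft_force: [0.1, -0.3, -0.3]
grip_width: 0.0368
gripper_force: 60.3
t: 27.25
tool_pos: [0.5934, 0.1574, 0.2119]
tcp_rot: [[0.998, -0.057, 0.001], [-0.057, -0.998, -0.0], [0.001, 0.0, -1.0]]
ft_force: [-0.5, 0.5, -0.3]
grip_width: 0.037
gripper_force: 60.3
```

```bash
python3 -m crank '[{"gripper":1,"dx":0,"dy":-0.035,"dz":0.2,"twist":0},{"gripper":1,"dx":0,"dy":0,"dz":0.1,"twist":0},{"gripper":1,"dx":0,"dy":0,"dz":0,"twist":0}]'
python3 ring.py w21 98 128
python3 -m crank '[{"gripper":1,"dx":0,"dy":0,"dz":0.08,"twist":0},{"gripper":1,"dx":0.02,"dy":0,"dz":0.08,"twist":0},{"gripper":1,"dx":0,"dy":0,"dz":0,"twist":0}]'
python3 ring.py w22 98 128
```

```text
t: 27.55
tool_pos: [0.5954, 0.1598, 0.2014]
tcp_rot: [[0.998, -0.055, 0.005], [-0.056, -0.998, 0.001], [0.005, -0.001, -1.0]]
ft_force: [0.7, -0.8, 9.1]
grip_width: 0.0371
gripper_force: 61.3
outer [277.8 284.4] [90.7 99.1] 1.0
hole [277.9 291.9] [46.1 48.9] 89.6
t: 27.9
tool_pos: [0.5985, 0.1602, 0.1967]
tcp_rot: [[0.998, -0.056, 0.011], [-0.056, -0.998, 0.002], [0.011, -0.003, -1.0]]
ft_force: [2.2, -1.8, 12.9]
grip_width: 0.0366
gripper_force: 64.3
outer [278.  288.8] [91.3 95.2] 2.0
hole [277.7 290.6] [49.3 49.3] 135.9
```

```bash
python3 -m crank '[{"gripper":1,"dx":0.02,"dy":0,"dz":0.08,"twist":0},{"gripper":1,"dx":0.02,"dy":0,"dz":0.06,"twist":0},{"gripper":1,"dx":0,"dy":0,"dz":0,"twist":0}]'
python3 ring.py w23 98 128
```

```text
t: 28.25
tool_pos: [0.6011, 0.1606, 0.1917]
tcp_rot: [[0.998, -0.056, 0.013], [-0.056, -0.998, 0.003], [0.013, -0.004, -1.0]]
ft_force: [2.6, -0.9, 14.0]
grip_width: 0.037
gripper_force: 66.5
outer [277.9 290.7] [92.3 93.7] 6.5
hole [277.4 289.7] [49.5 50.6] 5.2
```

The dot and rim are concentric, so the tilt is about 28°. I'm lifting.

```bash
python3 -m crank '[{"gripper":1,"dx":0,"dy":0,"dz":-0.4,"twist":0},{"gripper":1,"dx":0,"dy":0,"dz":-0.35,"twist":0},{"gripper":1,"dx":0,"dy":0,"dz":0,"twist":0},{"gripper":1,"dx":0,"dy":0,"dz":0,"twist":0}]'
python3 ring.py w24 98 128
```

```text
t: 28.7
tool_pos: [0.5948, 0.16, 0.2172]
tcp_rot: [[0.999, -0.054, 0.0], [-0.054, -0.999, 0.0], [0.0, -0.0, -1.0]]
ft_force: [-0.5, 0.1, -0.6]
grip_width: 0.0365
gripper_force: 65.0
outer [277.9 290. ] [91.3 95.4] 174.7
hole [277.4 290.7] [49.5 50.6] 0.6
```

```bash
python3 -m crank '[{"gripper":1,"dx":-0.05,"dy":0.015,"dz":0,"twist":0},{"gripper":1,"dx":0,"dy":0,"dz":0.38,"twist":0},{"gripper":1,"dx":0,"dy":0,"dz":0,"twist":0},{"gripper":1,"dx":-0.05,"dy":0,"dz":0.087,"twist":0},{"gripper":1,"dx":-0.05,"dy":0,"dz":0.087,"twist":0},{"gripper":1,"dx":0,"dy":0,"dz":0,"twist":0}]'
python3 -m crank '[{"gripper":1,"dx":-0.05,"dy":0,"dz":0.087,"twist":0},{"gripper":1,"dx":-0.05,"dy":0,"dz":0.087,"twist":0},{"gripper":1,"dx":0,"dy":0,"dz":0,"twist":0}]'
```

```text
t: 29.35
tool_pos: [0.5883, 0.1597, 0.1946]
tcp_rot: [[0.999, -0.054, -0.001], [-0.054, -0.999, -0.0], [-0.001, 0.0, -1.0]]
ft_force: [0.2, 0.6, -1.0]
grip_width: 0.0365
gripper_force: 65.0
t: 29.65
tool_pos: [0.5843, 0.1599, 0.1876]
tcp_rot: [[0.999, -0.054, -0.001], [-0.054, -0.999, -0.0], [-0.001, 0.0, -1.0]]
ft_force: [-0.5, 0.1, -1.0]
grip_width: 0.0369
gripper_force: 65.0
```

```bash
python3 ring.py w25 98 128; python3 - <<'E'
from h import *
b=capture('side');cv2.imwrite('pics/o25.png',cv2.resize(b[250:330,215:315],(800,600),interpolation=cv2.INTER_CUBIC)[:,:,::-1])
E
```

```text
outer [277.8 290.3] [92.  96.1] 174.7
hole [277.4 290.6] [49.5 50.5] 0.4
```

```bash
python3 -m crank '[{"gripper":1,"dx":-0.025,"dy":0,"dz":0.043,"twist":0},{"gripper":1,"dx":0,"dy":0,"dz":0,"twist":0}]'
python3 -m crank '[{"gripper":1,"dx":-0.025,"dy":0,"dz":0.043,"twist":0},{"gripper":1,"dx":0,"dy":0,"dz":0,"twist":0}]'
python3 -m crank '[{"gripper":1,"dx":-0.01,"dy":0,"dz":0.043,"twist":0},{"gripper":1,"dx":0,"dy":0,"dz":0,"twist":0}]'
```

```text
t: 29.95
tool_pos: [0.5845, 0.16, 0.1867]
tcp_rot: [[0.999, -0.055, 0.001], [-0.055, -0.999, 0.0], [0.001, -0.0, -1.0]]
ft_force: [0.4, -0.7, 1.8]
grip_width: 0.0376
gripper_force: 65.3
t: 30.15
tool_pos: [0.5847, 0.16, 0.186]
tcp_rot: [[0.998, -0.055, 0.003], [-0.055, -0.998, 0.001], [0.003, -0.001, -1.0]]
ft_force: [-0.0, -1.5, 6.4]
grip_width: 0.0367
gripper_force: 65.8
t: 30.35
tool_pos: [0.585, 0.16, 0.1854]
tcp_rot: [[0.998, -0.055, 0.005], [-0.055, -0.998, 0.001], [0.005, -0.001, -1.0]]
ft_force: [-0.9, -1.7, 11.5]
grip_width: 0.0369
gripper_force: 66.3
```

Contact came at 0.187, and home was expected at 0.187. I'm pressing slightly more, then releasing and retreating.

```bash
python3 -m crank '[{"gripper":1,"dx":0,"dy":0,"dz":0.05,"twist":0},{"gripper":1,"dx":0,"dy":0,"dz":0,"twist":0},{"gripper":-1,"dx":0,"dy":0,"dz":-0.06,"twist":0},{"gripper":-1,"dx":0,"dy":0,"dz":0,"twist":0},{"gripper":-1,"dx":0,"dy":0,"dz":0,"twist":0},{"gripper":-1,"dx":0,"dy":0,"dz":0,"twist":0},{"gripper":-1,"dx":0,"dy":0,"dz":-0.6,"twist":0},{"gripper":-1,"dx":-0.2,"dy":0,"dz":-1,"twist":0},{"gripper":-1,"dx":-1,"dy":0,"dz":-0.3,"twist":0},{"gripper":-1,"dx":0,"dy":0,"dz":0,"twist":0}]'
python3 -m crank '[{"gripper":-1,"dx":0,"dy":0,"dz":0,"twist":0},{"gripper":-1,"dx":0,"dy":0,"dz":0,"twist":0}]'
python3 - <<'E'
from h import *
s=get_state();im=capture('wrist');T=tool(s);np.savez('pics/w26.npz',im=im,T=T);S=capture('side')
M=np.linalg.inv(T@np.array(calibration('wrist')['tool_from_camera']));K=np.array(calibration('wrist')['K']);D=np.array(calibration('wrist')['dist_coeffs'])
ex=np.array([.9985,-.054,0]);z=.5*ex+[0,0,.866];x=.866*ex-[0,0,.5];y=np.array([.054,.9985,0]);seat=np.array([.5474,.1600,.116])
for n,h,r in (('plate',.008,.038),('hub',.024,.018),('collar',.042,.017),('cap',.066,.02)):
    a=np.linspace(0,6.28,60);P=seat+z*h+np.outer(np.cos(a)*r,x)+np.outer(np.sin(a)*r,y)
    q=cv2.projectPoints(P,cv2.Rodrigues(M[:3,:3])[0],M[:3,3],K,D)[0].astype(np.float32);print('pred',n,*[np.round(v,1) for v in cv2.fitEllipse(q)])
print(blob(im,98,128,(180,60,380,300),smin=110))
o=np.zeros((420,800,3),np.uint8);o[:,:400]=cv2.resize(im[60:270,180:380],(400,420),interpolation=cv2.INTER_CUBIC);o[:400,400:]=cv2.resize(S[240:340,215:315],(400,400),interpolation=cv2.INTER_CUBIC)
cv2.imwrite('pics/o26.png',o[:,:,::-1])
E
```

```text
t: 31.35
tool_pos: [0.5306, 0.1635, 0.2606]
tcp_rot: [[0.999, -0.052, -0.002], [-0.052, -0.999, 0.0], [-0.002, -0.0, -1.0]]
ft_force: [-0.2, -0.8, -0.1]
grip_width: 0.0856
gripper_force: 0.0
t: 31.55
tool_pos: [0.535, 0.1626, 0.2588]
tcp_rot: [[0.999, -0.055, -0.0], [-0.055, -0.999, -0.0], [-0.0, 0.0, -1.0]]
ft_force: [0.1, -0.1, -1.5]
grip_width: 0.0856
gripper_force: 0.0
pred plate [278.7 186.8] [ 97.4 102.6] 90.5
pred hub [278.7 178. ] [48.8 51.7] 90.5
pred collar [278.8 168.5] [49.2 52.5] 90.5
pred cap [279.  153.5] [63.7 68.8] 90.5
((278.4588317871094, 157.66290283203125), (66.93467712402344, 72.10832977294922))
```

View pics/o26.png

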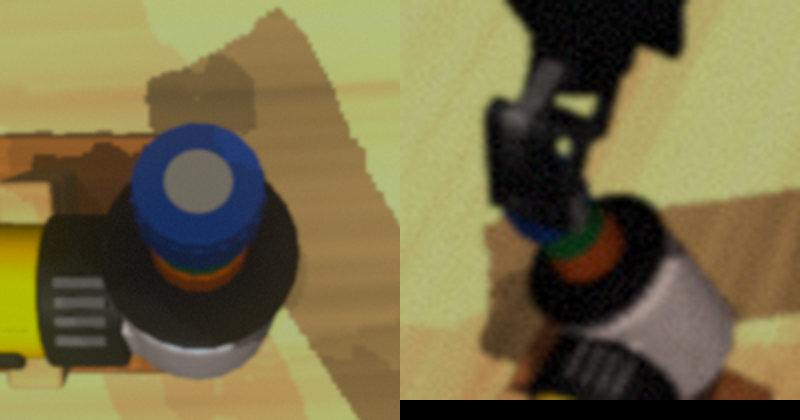

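The stack shows blue, green, orange and black in order. I'm backing the arm off for one unobstructed numeric check.

```bash
python3 -m crank '[{"gripper":-1,"dx":0,"dy":1,"dz":-0.3,"twist":0},{"gripper":-1,"dx":0,"dy":1,"dz":-0.3,"twist":0},{"gripper":-1,"dx":0,"dy":1,"dz":0,"twist":0},{"gripper":-1,"dx":0,"dy":1,"dz":0,"twist":0},{"gripper":-1,"dx":0,"dy":1,"dz":0,"twist":0},{"gripper":-1,"dx":0,"dy":0,"dz":0,"twist":0},{"gripper":-1,"dx":0,"dy":0,"dz":0,"twist":0}]'
python3 - <<'E'
from h import *
ex=np.array([.9985,-.054,0]);z=.5*ex+[0,0,.866];seat=np.array([.5465,.1600,.116])
def proj(n,X):
    c=calibration(n);M=np.linalg.inv(np.array(c['cam_to_world']));return cv2.projectPoints(np.array([X]),cv2.Rodrigues(M[:3,:3])[0],M[:3,3],np.array(c['K']),np.array(c['dist_coeffs']))[0][0,0]
R=[]
for n in ('side','top'):
    im=capture(n);hsv=cv2.cvtColor(im,cv2.COLOR_RGB2HSV);q=proj(n,seat+z*.066);x,y=q.astype(int);h=14
    for nm,lo,hi in (('cap',98,128),('green',45,85)):
        m=cv2.inRange(hsv,(lo,90,30),(hi,255,255))[y-h:y+h+8,x-h:x+h];ys,xs=np.nonzero(m)
        if len(xs): print(n,nm,len(xs),xs.min()+x-h,xs.max()+x-h,ys.min()+y-h,ys.max()+y-h)
    b=blob(im,98,128,(x-h,y-h,x+h,y+h),smin=90,vmin=30);k=cv2.inRange(hsv,(0,0,90),(180,70,255))[int(b[0][1])-5:int(b[0][1])+6,int(b[0][0])-5:int(b[0][0])+6]
    ys,xs=np.nonzero(k);d=(xs.mean()+int(b[0][0])-5,ys.mean()+int(b[0][1])-5);print(n,'pred',q,'blob',b,'dot',d,len(xs));R.append(ray(n,d))
print(tri(R),'expected',seat+z*.066)
E
```

```text
t: 32.35
tool_pos: [0.5241, -0.0384, 0.2828]
tcp_rot: [[0.998, -0.058, -0.001], [-0.058, -0.998, -0.0], [-0.001, 0.0, -1.0]]
ft_force: [0.4, 0.5, 0.1]
grip_width: 0.0855
gripper_force: 0.0
side cap 304 240 261 278 300
side green 51 250 261 294 303
side pred [248.0307 284.4813] blob ((250.61326599121094, 288.3748779296875), (20.696346282958984, 21.668607711791992)) dot (np.float64(247.61111111111111), np.float64(285.19444444444446)) 36
top cap 157 192 207 185 200
top green 26 195 205 199 203
top pred [199.7402 190.1246] blob ((199.22735595703125, 192.8121337890625), (15.367552757263184, 15.759700775146484)) dot (np.float64(198.63888888888889), np.float64(189.52777777777777)) 36
(array([0.5799, 0.1608, 0.1749]), [np.float64(0.0008980455732076536), np.float64(0.000898045573207414)]) expected [0.5795 0.1582 0.1732]
```

The cap's dot is at (0.580, 0.161, 0.175), and fully home predicts (0.580, 0.158, 0.173), so it agrees within measuring error. I'm handing in.

```bash
python3 -c "
from rig import *
print(close_job())"
```

```text
the job is handed in; nothing more can be done
None
```

The disc (hub outwards), collar and cap are stacked on the spindle and released, and the job is handed in; the cameras put each part home within about 3 mm, but the hand-in returned no verdict.

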